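# Load the lens-curing box and fit its shield panel

## Robot

A 7-joint arm with a two-finger parallel gripper is mounted at the origin on the work surface. World frame = base frame: x ahead of the robot, y to its left, z up, the work surface at z = 0. Lengths are in m, angles in rad, forces in N, time in s.
With the tool pointing down it reaches from about 0.425 to 0.875 m from the base axis. Payload 4.7 kg.
Tool frame: the origin (TCP) lies on the centre line of the jaws, within the pads' length; the fingertips stand ahead of it and the grasp point (between the pads) lies 2 mm behind it (nose_length is the z of the fingertips in the tool frame, in m); z points along the fingers, y is the line along which they close (so a half turn about z gives the same grasp; the last joint's range is limited). The gripper opens to 87 mm and grips with 3 to 60 N. Pads are 19 mm wide; open, the fingers measure 117 mm over their backs; the gripper's body (75 mm by 190 mm) begins 51 mm behind the grasp point.
Start: joints at [1.253, 0.321, -0.07, 1.45, 0.023, 1.371, -0.057], TCP at [0.212, -0.615, 0.204] pointing down, gripper open.
Joint ranges: [-2.86, 2.86], [-0.3, 2.09], [-1.38, 1.24], [0.06, 2.45], [-1.56, 4.7], [0.09, 2.05], [-2.69, 2.69]. Speed limits (rad/s): [2.57, 2.57, 3.14, 3.14, 3.14, 3.14, 3.14].

## Interface

Orientations are given as a rotation vector (axis times angle).
In Python, from bench import * gives the robot as it stands.
- The arm moves only by the tool send_rows, never from a script. Its arguments are lists of equal length, an entry for each row: "xyz": the shift along the tool's x, y, z in mm, a list of three; "dr": the turn, a rotation vector about the tool's x, y, z in rad, a list of three. A call has exactly 10 rows; each row is the pose to reach, as a shift and turn from the pose commanded when the call began, along the tool's axes at that moment; what a row does not reach only later rows make up. A row lasts 1/12 s, in which the tool goes at most 41.7 mm and 7.16 degrees, less where a joint would pass 70% of its speed; a pose out of reach is approached as far as the arm can. A call with a gripper value outside its range is refused whole. "jaw" is the finger opening in mm, from 0 to 87, set as the call begins (left out, the last holds). The fingers move at their own pace and stop on an object; "grip_force" is the grip in N (left out, the last holds). Time passes only in rows, so rows that repeat a pose let the fingers close, or fill a call up. It gives the time, the measured TCP pose, the force, the opening and the grip force at its end, in the units of the state.
- get_state(): the state, without advancing time (a new reading comes with each control period).
- get_image(name): name is "scene" or "top"; returns the picture (400x640x3 uint8, red, green, blue); there is no depth.
- calibration(name): a dict with "vfov" (degrees; the focal length in pixels is half the picture's height over the tangent of half this angle, whatever the lens; pixels are square), "cx", "cy" (the principal point, pixels), "rvec" (rotation vector, rad) and "tvec" (3), from world to camera coordinates, as OpenCV has them. Camera axes: x right, y down, z forward; pixel columns grow to the right and rows downward; lengths in m; the calibration is good to about 2 mm. A picture is of the moment at which its call begins. calibration takes no time and is no camera call.
- close_job(): hands the job in; it is judged then, once.
The state is a dict: "time": time; "joint_positions": joint angles; "qd": joint speeds; "joint_torque": joint torques, N m; "position": TCP position; "tool_rot": TCP orientation; "ft_force": force on the tool from outside, world axes, zero at the start; "torque": the same for the moment, N m; "grip_width": opening from 0.0 (shut) to 1.0 (fully open); "grip_force": force on a finger pad.
Only numpy, scipy, OpenCV 4.12 (cv2) and the standard library are available. Lean on these libraries where they do the work, as an engineer would, in place of code of your own. Each camera call takes 0.05 s, during which the arm holds its last target. There are 200 camera calls.

## Task

Get the white curing box ready for the next batch. If any finished (green) cameras are still inside it, first take them out and set them lens up on the blue mat; then, with the box empty, give it a puff of air by pressing the red cap of the air duster right down for a moment and letting it come back up. Put every white camera waiting on the bench into the well of the box, lens up on its floor, then tilt the orange shield panel in through the box's opening and lay it flat on the ledges inside, centred so that both ends are tucked under the yellow lips; leave the amber flux bottle and the solder spool where they stand.

Things in the scene. Friction and masses are not known exactly. Their poses are not given: they have to be found in the camera images.
- cure_box: White open-topped curing box, fixed, outside 176 (x) x 260 (y) x 78 mm tall; origin at the centre of its underside, on the bench; y along its length. Inside it is 160 mm wide (x) by 244 mm long (y). At each y end an aluminium ledge fills it up to 44 mm above the bench; between the ledges is the well.
- box_well (a point): Centre of the floor of the box's well, 6 mm above the bench. The well is 150 mm long (box y) and 160 mm wide (box x), 38 mm deep below the tops of the ledges, so cameras lying in it stay 4 mm below them. Three cameras fit side by side with their lengths across the box (along its x).
- box_opening (a point): Centre of the box's top opening, 78 mm above the bench. A yellow lip, 4 mm thick, overhangs each y end, so the opening is 178 mm (box y) x 160 mm (x). Under the lips there is room 30 mm high above the ledges, reaching to the end walls 122 mm from the centre. No lips or ledges along the two long walls.
- panel: Orange shield panel, loose, 142 (x) x 200 (y) x 5 mm, 0.25 kg; origin at the centre of its underside. A black block handle on the middle of its top, 14 mm thick (y), 44 mm long (x), reaches from 5 to 60 mm above the underside. Starts flat on the bench, handle up; same either way round. Seated: underside 44 mm above the bench, y along the box's y, each end 11 mm under its lip.
- cam1: A white camera waiting for curing (there are two or three: the absent one reads None), loose, with a round black lens on its upper face, 60 x 36 mm and 34 mm tall (a plain block 30 mm high with a disc 26 mm across and 4 mm high on top, off-centre by 12 mm towards +x); origin at the centre of its underside, x along its 60 mm length, z up out of the lens. 0.12 kg.
- cam2: A white camera waiting for curing (there are two or three: the absent one reads None), loose, with a round black lens on its upper face, 60 x 36 mm and 34 mm tall (a plain block 30 mm high with a disc 26 mm across and 4 mm high on top, off-centre by 12 mm towards +x); origin at the centre of its underside, x along its 60 mm length, z up out of the lens. 0.12 kg.
- cam3: A white camera waiting for curing (there are two or three: the absent one reads None), loose, with a round black lens on its upper face, 60 x 36 mm and 34 mm tall (a plain block 30 mm high with a disc 26 mm across and 4 mm high on top, off-centre by 12 mm towards +x); origin at the centre of its underside, x along its 60 mm length, z up out of the lens. 0.12 kg.
- done1: A finished camera with a green body (there may be none, one or two: absent ones read None), left in the well of the curing box at the start, loose, with a round black lens on its upper face, 60 x 36 mm and 34 mm tall (a plain block 30 mm high with a disc 26 mm across and 4 mm high on top, off-centre by 12 mm towards +x); origin at the centre of its underside, x along its 60 mm length, z up out of the lens. 0.12 kg.
- done2: A finished camera with a green body (there may be none, one or two: absent ones read None), left in the well of the curing box at the start, loose, with a round black lens on its upper face, 60 x 36 mm and 34 mm tall (a plain block 30 mm high with a disc 26 mm across and 4 mm high on top, off-centre by 12 mm towards +x); origin at the centre of its underside, x along its 60 mm length, z up out of the lens. 0.12 kg.
- mat: The flat blue mat, fixed to the bench, 150 (x) x 200 (y) x 2 mm; origin at the centre of its underside.
- duster_cap (a joint): How far the red cap of the air duster is pressed, in m: 0 up, 0.008 fully down. It springs back by itself; it takes 1.6 N to start and 8 N to press fully down.
- duster_top (a point): Centre of the flat top of the red cap, 34 mm across and about 208 mm above the bench, on an upright white and blue air duster can, 66 mm across, that is clamped to the bench by a round foot. A thin straw, look only, points from the cap.
- pot: A small empty green plastic cup, 60 mm across and 60 mm tall, a bystander that is not always there; origin at the centre of its underside.
- flux_bottle: An amber bottle, loose, 42 mm across and 75 mm tall, standing behind the box; origin at the centre of its underside. Not to be disturbed.
- solder_spool: A metal solder spool, loose, standing on its flange, 54 mm across and 40 mm tall; origin at the centre of its underside. Not to be disturbed.
Not all that is in view belongs to the job. Of the things that look like the mat, the larger one is meant.

How it is judged:
On the way, in this order (a step that is already met when the one before it is completed fails the run):
1. every finished green camera left in the box has been set on the blue mat, lens up (x of done1 in the frame of mat between -0.08 and 0.08 m and y of done1 in the frame of mat between -0.105 and 0.105 m and z of done1 in the frame of mat between -0.002 and 0.01 m and angle between each of done1, done2's own z axis and vertical below 0.15 rad and x of done2 in the frame of mat between -0.08 and 0.08 m and y of done2 in the frame of mat between -0.105 and 0.105 m and z of done2 in the frame of mat between -0.002 and 0.01 m), for 0.2 s.
2. the duster's cap is pressed down while no camera and no panel is in the box (value of joint duster_cap above 0.006 m and not (x of cam1 in the frame of cure_box between -0.088 and 0.088 m and y of cam1 in the frame of cure_box between -0.13 and 0.13 m) and not (x of cam2 in the frame of cure_box between -0.088 and 0.088 m and y of cam2 in the frame of cure_box between -0.13 and 0.13 m) and not (x of cam3 in the frame of cure_box between -0.088 and 0.088 m and y of cam3 in the frame of cure_box between -0.13 and 0.13 m) and not (x of done1 in the frame of cure_box between -0.088 and 0.088 m and y of done1 in the frame of cure_box between -0.13 and 0.13 m) and not (x of done2 in the frame of cure_box between -0.088 and 0.088 m and y of done2 in the frame of cure_box between -0.13 and 0.13 m) and not (x of panel in the frame of cure_box between -0.088 and 0.088 m and y of panel in the frame of cure_box between -0.13 and 0.13 m)), for 0.1 s.
3. the cap is back up (value of joint duster_cap below 0.0015 m), for 0.1 s.
4. every white camera lies lens up on the floor of the well (x of cam1 in the frame of cure_box between -0.08 and 0.08 m and y of cam1 in the frame of cure_box between -0.075 and 0.075 m and z of cam1 in the frame of cure_box between 0 and 0.012 m and angle between each of cam1, cam2, cam3's own z axis and vertical below 0.15 rad and x of cam2 in the frame of cure_box between -0.08 and 0.08 m and y of cam2 in the frame of cure_box between -0.075 and 0.075 m and z of cam2 in the frame of cure_box between 0 and 0.012 m and x of cam3 in the frame of cure_box between -0.08 and 0.08 m and y of cam3 in the frame of cure_box between -0.075 and 0.075 m and z of cam3 in the frame of cure_box between 0 and 0.012 m), for 0.2 s.
At the end, for the whole second after the job is handed in: White cameras lens up on the well floor; green ones lens up on the mat (centre at most 5 mm off it); panel flat on the ledges (40 to 47.5 mm up, level to 0.035 rad, turned under 0.1 rad), centred to 9 mm along and 12 mm across the box; cap up; all at rest (all of step 1 and all of step 4 and z of panel in the frame of cure_box between 0.04 and 0.0475 m and y of panel in the frame of cure_box between -0.009 and 0.009 m and x of panel in the frame of cure_box between -0.012 and 0.012 m and angle between panel's own z axis and vertical below 0.035 rad and angle between the y axis of panel and the y axis of cure_box, either way round below 0.1 rad and linear speed of each of cam1, cam2, cam3, done1, done2, panel below 0.02 m/s and value of joint duster_cap below 0.0015 m); the robot touches nothing.
It fails at once if the flux bottle or the solder spool is moved by more than 25 mm or knocked over (distance of any of flux_bottle, solder_spool from where it was at the start of the episode above 0.025 m or angle between any of flux_bottle, solder_spool's own z axis and vertical above 0.5 rad).
Of cam1, cam2, cam3 only 2 to 3 are there at a start; the rules pass over those that are not, and their reading is None.
Of done1, done2, pot only 1 to 2 are there at a start; the rules pass over those that are not, and their reading is None.
At some moment in a run one of cam1, cam2, cam3, panel may be knocked a few centimetres aside while the robot is not near it.
It also fails if it takes over 210 s, if anything falls off the work surface, if the arm or the gripper's body presses on something with over 40 N, if the wrist force passes 120 N, or if a joint passes its speed limit or range.

## Working session

There is one attempt and no reset: what is moved stays moved. The work goes in short steps, Python scripts to look and compute and a tool call to move; the robot and the scene stay as the last step left them, time stands still between calls to the robot, and variables do not carry over. Pictures are saved under pics/ and viewed, at most 14 in all, crops included, and the job is handed in when it is done.

Besides the shell and the picture viewer there is one more tool, called after "Call:" in YAML: its name, and indented under it one key for each argument. send_rows: Moves the arm, as the interface text tells. Its arguments: {"type":"object","properties":{"xyz":{"type":"array"},"dr":{"type":"array"},"jaw":{"type":"number"},"grip_force":{"type":"number"}},"required":["xyz","dr"]}

```bash
ls; mkdir -p pics
python3 - <<'E'
from bench import *
import cv2
for n in("scene","top"):
    im=get_image(n); cv2.imwrite(f"pics/{n}0.png",im[:,:,::-1]); print(n,calibration(n))
print(get_state())
E
```

```text
pics
scene {'vfov': 46.58609336216607, 'cx': 316.8677971645989, 'cy': 191.94666352412938, 'rvec': array([ 2.2422398 ,  0.77272008, -0.29381408]), 'tvec': array([-0.43641997, -0.10712817,  1.56054253])}
top {'vfov': 44.31885710012582, 'cx': 322.33494454690634, 'cy': 210.24063769422847, 'rvec': array([ 2.22692324, -2.16527739,  0.06136267]), 'tvec': array([0.02362101, 0.52300586, 1.73487518])}
{'time': 0.1, 'joint_positions': array([ 1.25313574,  0.32175949, -0.07007613,  1.45155351,  0.02264284,
        1.37082715, -0.05691452]), 'qd': array([ 4.40020317e-04, -1.03331684e-03,  1.03687184e-05, -3.85459153e-03,
       -7.17492144e-05,  2.19766973e-04,  2.43774351e-04]), 'joint_torque': array([-4.35092206e-04, -4.92570484e+01, -4.05900478e-01, -3.13396990e+01,
       -6.41144486e-02,  3.95803247e-02,  8.84854080e-05]), 'position': array([ 0.21146638, -0.61407051,  0.20316373]), 'tool_rot': array([-3.09678040e+00, -5.18480816e-01,  6.71032237e-04]), 'ft_force': array([-0.13080796, -0.53662549,  0.54973688]), 'torque': array([-0.06767971, -0.02918937, -0.00374493]), 'grip_force': 0.0, 'grip_width': 0.9995705502444919}
```

View pics/scene0.png

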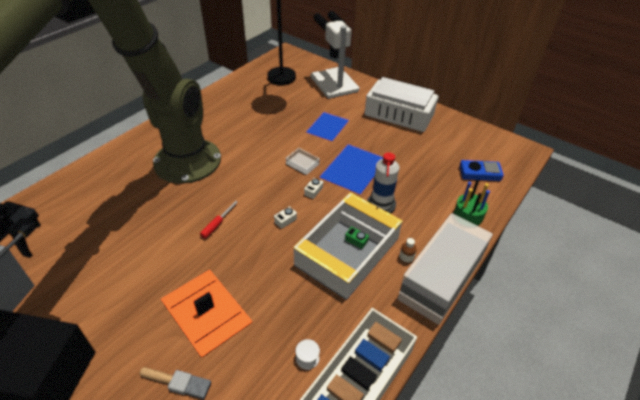

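View pics/top0.png

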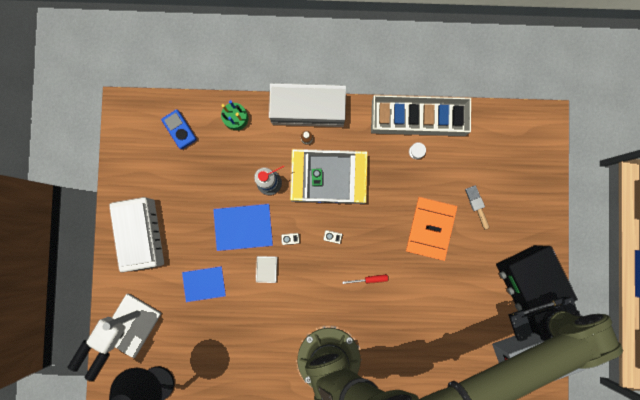

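The top view shows the box centred near (329,177), with one green camera inside at (317,177). White cameras are at (290,239) and (333,237), the panel is at (432,228), the mat at (243,227), the duster cap at (264,176), the flux bottle at (307,137) and the spool at (418,150). I'll take enlarged crops for pixel readings.

```bash
cat > h.py <<'E'
from bench import *
import cv2, numpy as np
from scipy.spatial.transform import Rotation as R
def K(c): 
    f=200/np.tan(np.radians(c["vfov"]/2)); return np.array([[f,0,c["cx"]],[0,f,c["cy"]],[0,0,1]])
def p2w(n,u,v,z):
    c=calibration(n); M=cv2.Rodrigues(np.array(c["rvec"]))[0]; t=np.array(c["tvec"])
    d=M.T@np.linalg.inv(K(c))@[u,v,1]; o=-M.T@t; return o+d*(z-o[2])/d[2]
def w2p(n,p):
    c=calibration(n); return cv2.projectPoints(np.array(p,float).reshape(-1,3),np.array(c["rvec"]),np.array(c["tvec"]),K(c),None)[0].reshape(-1,2)
def crop(n,x0,y0,w,h,s,fn,im=None):
    im=get_image(n) if im is None else im
    c=cv2.resize(im[y0:y0+h,x0:x0+w],None,fx=s,fy=s,interpolation=cv2.INTER_CUBIC)
    for x in range((x0+9)//10*10,x0+w,10): cv2.putText(c,str(x),((x-x0)*s,8),0,.3,(255,0,0)); cv2.line(c,((x-x0)*s,10),((x-x0)*s,15),(255,0,0))
    for y in range((y0+9)//10*10,y0+h,10): cv2.putText(c,str(y),(0,(y-y0)*s),0,.3,(255,0,0))
    cv2.imwrite(f"pics/{fn}.png",c[:,:,::-1])
def go(target,yaw=None,tilt=None):
    """shift in tool axes (mm) & rotvec to reach target xyz, from current measured pose; yaw = world angle of tool y axis(mod pi), tool down"""
    s=get_state(); T=R.from_rotvec(s["tool_rot"]); 
    d=T.inv().apply(np.array(target)-s["position"])*1e3
    out=[d.round(1)]
    if yaw is not None:
        best=None
        for k in(0,1):
            y=np.array([np.cos(yaw+k*np.pi),np.sin(yaw+k*np.pi),0]); z=np.array([0,0,-1.]); x=np.cross(y,z)
            D=R.from_matrix(np.c_[x,y,z]); r=(T.inv()*D).as_rotvec()
            if best is None or np.linalg.norm(r)<np.linalg.norm(best): best=r
        out.append(best.round(3))
    return out
def st():
    s=get_state(); print(round(s["time"],2),s["position"].round(4),R.from_rotvec(s["tool_rot"]).as_matrix()[:,1].round(3),s["ft_force"].round(1),s["grip_width"],s["grip_force"],s["joint_positions"].round(2))
E
python3 - <<'E'
from h import *
im=cv2.imread("pics/top0.png")[:,:,::-1].copy()
crop("top",230,130,150,125,5,"c1",im)
crop("top",390,180,90,90,6,"c2",im)
E
```

```text
(no output)
```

View pics/c1.png

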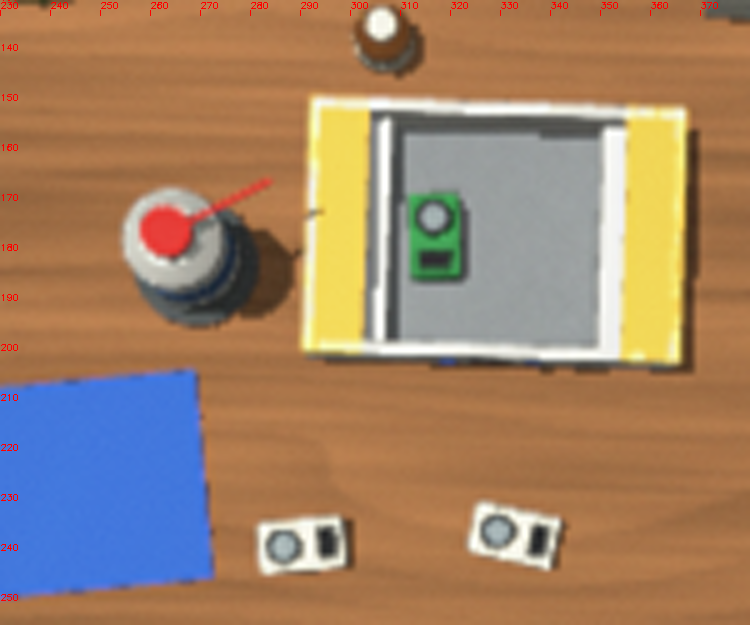

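View pics/c2.png

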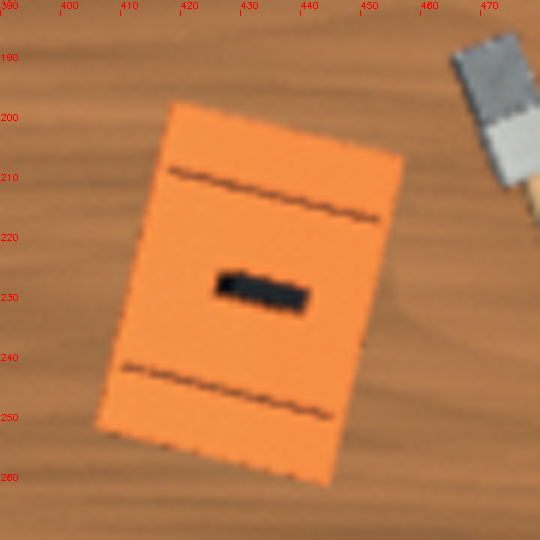

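The crop shows the box top corners at crop px (311,96), (686,108), (682,364) and (302,352). The green camera's lens is at (434,217), the white camera lenses at (284,547) and (497,531), and the cap at (166,231). The panel corners (second crop) are (173,101), (404,156), (330,487) and (96,428).

```bash
cat > m.py <<'E'
from h import *
def P(x0,y0,s,pts,z): return np.array([p2w("top",x0+(a+.5)/s-.5,y0+(b+.5)/s-.5,z) for a,b in pts])
def quad(n,Q):
    e=[np.linalg.norm(Q[(i+1)%4]-Q[i]) for i in range(4)]
    m=Q.mean(0); a=Q[1]+Q[2]-Q[0]-Q[3]; b=Q[3]+Q[2]-Q[0]-Q[1]
    print(n,m.round(4),"edges",np.round(e,3),"angA",np.degrees(np.arctan2(a[1],a[0])).round(1),"angB",np.degrees(np.arctan2(b[1],b[0])).round(1))
E
python3 - <<'E'
from m import *
c=(230,130,5)
quad("box",P(*c,[(311,96),(686,108),(682,364),(302,352)],.078))
quad("green",P(*c,[(410,193),(459,193),(460,280),(412,277)],.036)); print(P(*c,[(434,217)],.04))
quad("A",P(*c,[(257,521),(343,515),(348,568),(262,574)],.03)); print(P(*c,[(284,547)],.034))
quad("B",P(*c,[(480,501),(561,520),(550,570),(469,548)],.03)); print(P(*c,[(497,531)],.034))
quad("panel",P(390,180,6,[(173,101),(404,156),(330,487),(96,428)],.005)); print("handle",P(390,180,6,[(262,292)],.06))
print("cap",P(*c,[(166,231)],.208))
quad("mat",np.array([p2w("top",*q,.002) for q in[(214,208),(269,204),(272.2,245.3),(217,250)]]))
print("bottle",P(*c,[(381,23)],.075),"spool",p2w("top",418,149.5,.04))
st()
E
```

```text
box [0.639 0.02  0.078] edges [0.259 0.177 0.261 0.177] angA -90.2 angB -179.9
green [0.6387 0.0617 0.036 ] edges [0.035 0.062 0.034 0.06 ] angA -90.1 angB -177.4
[[0.65141496 0.06291551 0.04      ]]
A [0.4186 0.1488 0.03  ] edges [0.061 0.037 0.061 0.037] angA -84.4 angB -172.8
[[0.41654348 0.16150829 0.034     ]]
B [ 4.297e-01 -4.000e-04  3.000e-02] edges [0.059 0.036 0.059 0.034] angA -102.6 angB 168.7
[[0.43192654 0.01244426 0.034     ]]
panel [ 0.4688 -0.3532  0.005 ] edges [0.142 0.202 0.143 0.201] angA -102.2 angB 168.0
handle [[ 0.46809219 -0.3472589   0.06      ]]
cap [[0.61601626 0.23076771 0.208     ]]
mat [0.4556 0.32   0.002 ] edges [0.197 0.148 0.197 0.151] angA -83.9 angB -173.7
bottle [[0.78091784 0.10306299 0.075     ]] spool [ 0.74506924 -0.29347117  0.04      ]
0.1 [ 0.2115 -0.6141  0.2032] [ 0.326 -0.945 -0.002] [-0.1 -0.5  0.5] 0.9995705502444919 0.0 [ 1.25  0.32 -0.07  1.45  0.02  1.37 -0.06]
```

Sizes check out against the given dimensions. There are two white cameras, one green camera and the box, which is aligned with the world axes. Next I plan the approach above the green camera.

Run:
```python
from h import *
import bench; print([n for n in dir(bench) if not n.startswith('_')], getattr(bench,'nose_length',None), get_state().get('nose_length'))
print(go((.639,.062,.17),0))
```

```text
['MotionError', 'calibration', 'close_job', 'get_image', 'get_state', 'nose_length'] 0.017 None
[array([ 624.4, -499.9,   34. ]), array([-2.000e-03, -1.000e-03, -1.239e+00])]
```

Call:
send_rows:
  xyz:
    - [31, -25, 0]
    - [62, -50, 2]
    - [94, -75, 4]
    - [125, -100, 6]
    - [156, -125, 8]
    - [187, -150, 10]
    - [218, -175, 12]
    - [250, -200, 14]
    - [281, -225, 16]
    - [312, -250, 17]
  dr:
    - [0, 0, -0.12]
    - [0, 0, -0.24]
    - [0, 0, -0.36]
    - [0, 0, -0.48]
    - [0, 0, -0.6]
    - [0, 0, -0.72]
    - [0, 0, -0.84]
    - [0, 0, -0.96]
    - [0, 0, -1.1]
    - [0, 0, -1.239]
  jaw: 87

```text
time: 0.93
position: [0.4256, -0.2746, 0.1867]
tool_rot: [-2.246, -2.195, 0.001]
ft_force: [1.3, -0.0, -0.4]
grip_width: 1.006
grip_force: 0.0
```

Run:
```python
from h import *
st(); print(go((.639,.062,.17),0))
```

```text
0.93 [ 0.4256 -0.2746  0.1867] [ 1.    -0.023 -0.001] [ 1.3 -0.  -0.4] 1.005634317571932 0.0 [ 0.95  0.05 -0.44  1.81  0.02  1.29  0.48]
[array([341.4, 205.7,  16.6]), array([-0.001, -0.   , -0.023])]
```

Call:
send_rows:
  xyz:
    - [38, 23, 2]
    - [76, 46, 4]
    - [114, 69, 6]
    - [152, 92, 8]
    - [190, 115, 10]
    - [228, 138, 12]
    - [266, 161, 14]
    - [304, 184, 15]
    - [341, 206, 17]
    - [341, 206, 17]
  dr:
    - [0, 0, -0.023]
    - [0, 0, -0.023]
    - [0, 0, -0.023]
    - [0, 0, -0.023]
    - [0, 0, -0.023]
    - [0, 0, -0.023]
    - [0, 0, -0.023]
    - [0, 0, -0.023]
    - [0, 0, -0.023]
    - [0, 0, -0.023]

```text
time: 1.77
position: [0.6419, 0.0639, 0.1693]
tool_rot: [-2.222, -2.218, -0.003]
ft_force: [-1.3, -0.1, 0.5]
grip_width: 1.001
grip_force: 0.0
```

Run:
```python
from h import *
st(); print(go((.639,.062,.03),0))
```

```text
1.77 [0.6419 0.0639 0.1693] [ 1.    -0.002 -0.   ] [-1.3 -0.1  0.5] 1.0007231436596555 0.0 [ 0.39  0.41 -0.69  1.49  0.26  1.33 -0.32]
[array([ -2.3,  -2.8, 139.3]), array([-0.   , -0.003, -0.002])]
```

Call:
send_rows:
  xyz:
    - [-1, -1, 25]
    - [-1, -1, 50]
    - [-1, -1, 75]
    - [-1, -1, 95]
    - [-1, -1, 110]
    - [-1, -1, 122]
    - [-1, -1, 132]
    - [-1, -1, 139]
    - [-1, -1, 139]
    - [-1, -1, 139]
  dr:
    - [0, 0, 0]
    - [0, 0, 0]
    - [0, 0, 0]
    - [0, 0, 0]
    - [0, 0, 0]
    - [0, 0, 0]
    - [0, 0, 0]
    - [0, 0, 0]
    - [0, 0, 0]
    - [0, 0, 0]

```text
time: 2.6
position: [0.6402, 0.0574, 0.0313]
tool_rot: [2.228, 2.215, 0.0]
ft_force: [0.6, 0.7, 0.3]
grip_width: 1.0
grip_force: 0.0
```

Call:
send_rows:
  xyz:
    - [0, 0, 0]
    - [0, 0, 0]
    - [0, 0, 0]
    - [0, 0, 0]
    - [0, 0, 0]
    - [0, 0, 0]
    - [0, 0, 0]
    - [0, 0, 0]
    - [0, 0, 0]
    - [0, 0, 0]
  dr:
    - [0, 0, 0]
    - [0, 0, 0]
    - [0, 0, 0]
    - [0, 0, 0]
    - [0, 0, 0]
    - [0, 0, 0]
    - [0, 0, 0]
    - [0, 0, 0]
    - [0, 0, 0]
    - [0, 0, 0]
  jaw: 50
  grip_force: 25

```text
time: 3.43
position: [0.64, 0.0573, 0.0311]
tool_rot: [-2.228, -2.215, 0.0]
ft_force: [0.3, -0.3, -0.3]
grip_width: 0.58
grip_force: 0.0
```

Run:
```python
from h import *
st()
```

```text
3.43 [0.64   0.0573 0.0311] [ 1.    -0.006 -0.   ] [ 0.3 -0.3 -0.3] 0.5798423533265499 0.0 [ 0.36  0.52 -0.64  1.64  0.34  1.1  -0.38]
```

Run:
```python
from h import *
crop("top",230,130,150,125,5,"c3")
```

```text
(no output)
```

View pics/c3.png

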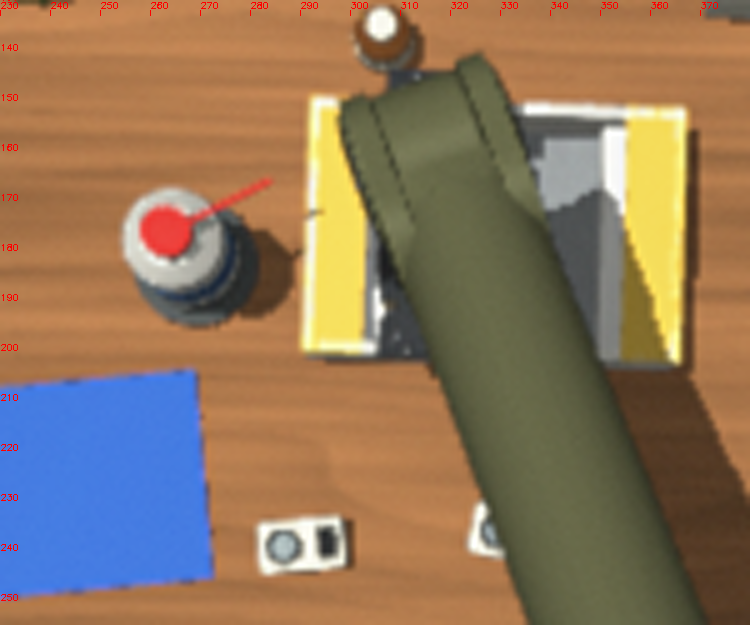

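The top view is blocked by the arm, so I'll use the scene view.

Run:
```python
from h import *
print(w2p("scene",[.64,.06,.03])); crop("scene",280,180,140,120,5,"c4"); st()
```

```text
[[355.4034993  234.98305644]]
3.53 [0.64   0.0573 0.0311] [ 1.    -0.006 -0.   ] [-0.3 -0.1  0.5] 0.5774636739170296 0.0 [ 0.36  0.52 -0.64  1.64  0.34  1.1  -0.38]
```

View pics/c4.png

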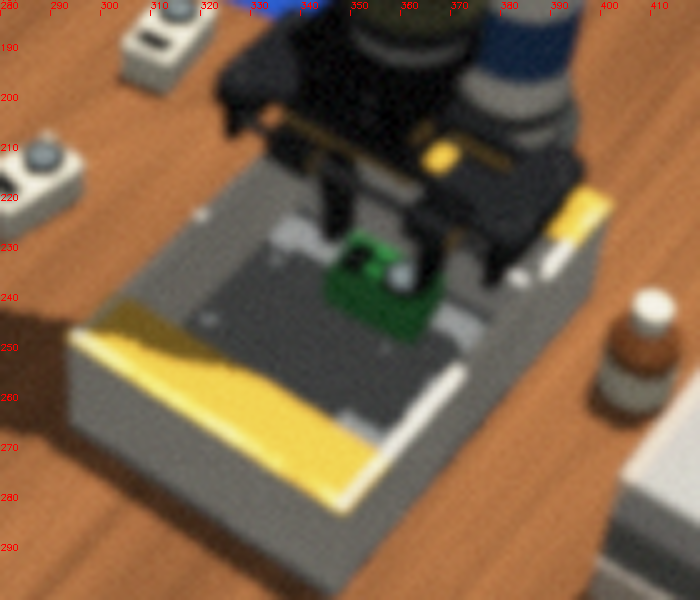

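Run:
```python
from h import *
def pr(l,p): print(l,((w2p("scene",p)-[280,180])*5).round(0).tolist())
for y in(.044,.080): pr(f"top y{y} x.609,.669",[[.609,y,.036],[.669,y,.036]])
for y in(.044,.080): pr(f"bot y{y}",[[.609,y,.006],[.669,y,.006]])
pr("tips",[[.615,.057,.014],[.665,.057,.014],[.615,.057,.04],[.665,.057,.04]])
pr("box top corners",[[.551,-.11,.078],[.727,-.11,.078],[.727,.15,.078],[.551,.15,.078]])
```

```text
top y0.044 x.609,.669 [[316.0, 259.0], [405.0, 311.0]]
top y0.08 x.609,.669 [[353.0, 221.0], [441.0, 271.0]]
bot y0.044 [[313.0, 293.0], [400.0, 345.0]]
bot y0.08 [[349.0, 255.0], [436.0, 305.0]]
tips [[336.0, 275.0], [409.0, 318.0], [339.0, 245.0], [413.0, 288.0]]
box top corners [[60.0, 330.0], [337.0, 506.0], [605.0, 197.0], [344.0, 56.0]]
```

Call:
send_rows:
  xyz:
    - [0, 0, -5]
    - [0, 0, -10]
    - [0, 0, -20]
    - [0, 0, -35]
    - [0, 0, -55]
    - [0, 0, -75]
    - [0, 0, -95]
    - [0, 0, -110]
    - [0, 0, -120]
    - [0, 0, -120]
  dr:
    - [0, 0, 0]
    - [0, 0, 0]
    - [0, 0, 0]
    - [0, 0, 0]
    - [0, 0, 0]
    - [0, 0, 0]
    - [0, 0, 0]
    - [0, 0, 0]
    - [0, 0, 0]
    - [0, 0, 0]

```text
time: 4.37
position: [0.6419, 0.0579, 0.1551]
tool_rot: [2.225, 2.212, 0.007]
ft_force: [0.4, 0.3, 1.0]
grip_width: 0.575
grip_force: 0.0
```

Run:
```python
from h import *
st(); crop("scene",280,140,140,160,4,"c5")
```

```text
4.37 [0.6419 0.0579 0.1551] [ 1.    -0.006  0.006] [0.4 0.3 1. ] 0.575171151839045 0.0 [ 0.39  0.41 -0.68  1.52  0.27  1.3  -0.32]
```

View pics/c5.png

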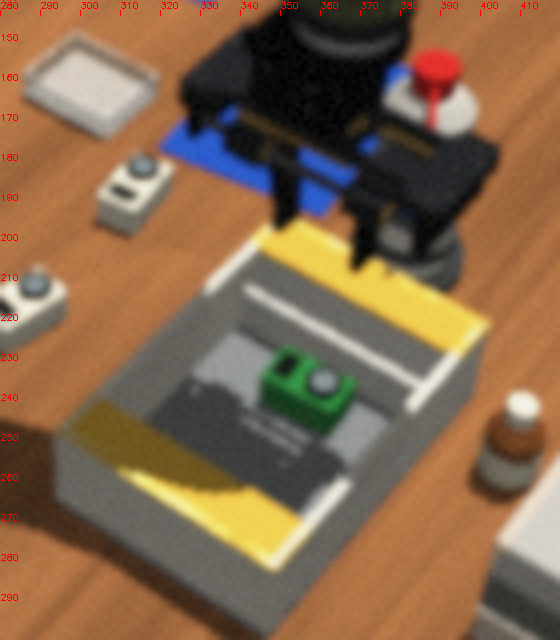

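The green camera has not moved and the grasp missed. I'll compare the seen fingertips, at scene px about (351,197) and (370,207), with where they should project.

Run:
```python
from h import *
for z in(.10,.12,.138,.155,.17): print(z,w2p("scene",[[.6419-.03,.058,z],[.6419+.03,.058,z]]).round(1).tolist())
print("bottle",w2p("scene",[.781,.103,.075]),"cap",w2p("scene",[.616,.231,.208]), "boxcorner",w2p("scene",[[.727,.15,.078],[.727,-.11,.078],[.551,-.11,.078]]))
```

```text
0.1 [[348.5, 213.9], [367.0, 224.3]]
0.12 [[349.0, 208.9], [367.7, 219.3]]
0.138 [[349.5, 204.3], [368.4, 214.7]]
0.155 [[349.9, 199.8], [369.0, 210.2]]
0.17 [[350.4, 195.9], [369.6, 206.3]]
bottle [[409.59487481 239.77450703]] cap [[388.00225517 152.24814166]] boxcorner [[401.06444817 219.30286267]
 [347.38967192 281.25665677]
 [291.99127278 246.02449825]]
```

The seen tips sit about 30 mm higher than the reported pose implies. Over free bench beside the box I'll make a calibration check against the image and by touch.

Call:
send_rows:
  xyz:
    - [-30, -18, 0]
    - [-60, -36, 0]
    - [-90, -54, 0]
    - [-120, -72, 0]
    - [-150, -90, 0]
    - [-180, -108, 0]
    - [-210, -125, 10]
    - [-238, -142, 40]
    - [-238, -142, 80]
    - [-238, -142, 115]
  dr:
    - [0, 0, 0]
    - [0, 0, 0]
    - [0, 0, 0]
    - [0, 0, 0]
    - [0, 0, 0]
    - [0, 0, 0]
    - [0, 0, 0]
    - [0, 0, 0]
    - [0, 0, 0]
    - [0, 0, 0]

```text
time: 5.25
position: [0.4941, -0.1831, 0.034]
tool_rot: [2.234, 2.208, -0.003]
ft_force: [-0.4, -0.4, 0.0]
grip_width: 0.572
grip_force: 0.0
```

Call:
send_rows:
  xyz:
    - [0, 0, 1]
    - [0, 0, 2]
    - [0, 0, 3]
    - [0, 0, 4]
    - [0, 0, 5]
    - [0, 0, 6]
    - [0, 0, 7]
    - [0, 0, 8]
    - [0, 0, 9]
    - [0, 0, 10]
  dr:
    - [0, 0, 0]
    - [0, 0, 0]
    - [0, 0, 0]
    - [0, 0, 0]
    - [0, 0, 0]
    - [0, 0, 0]
    - [0, 0, 0]
    - [0, 0, 0]
    - [0, 0, 0]
    - [0, 0, 0]

```text
time: 6.08
position: [0.4966, -0.1799, 0.0262]
tool_rot: [2.228, 2.215, -0.0]
ft_force: [0.6, 0.1, 0.5]
grip_width: 0.574
grip_force: 0.0
```

Run:
```python
from h import *
st(); s=get_state(); p=s["position"]
for dz in(-.017,.017): print(w2p("scene",[[p[0]-.032,p[1],p[2]+dz],[p[0]+.032,p[1],p[2]+dz]]).round(1).tolist())
u,v=w2p("scene",p)[0].astype(int); print(u,v)
crop("scene",u-60,v-60,120,110,5,"c6")
```

```text
6.08 [ 0.4966 -0.1799  0.0262] [ 1.    -0.006  0.   ] [0.6 0.1 0.5] 0.5735482180815646 0.0 [ 0.81  0.28 -0.57  1.93  0.18  0.98  0.15]
[[251.3, 262.3], [269.0, 274.5]]
[[250.3, 254.5], [268.3, 266.8]]
259 264
```

View pics/c6.png

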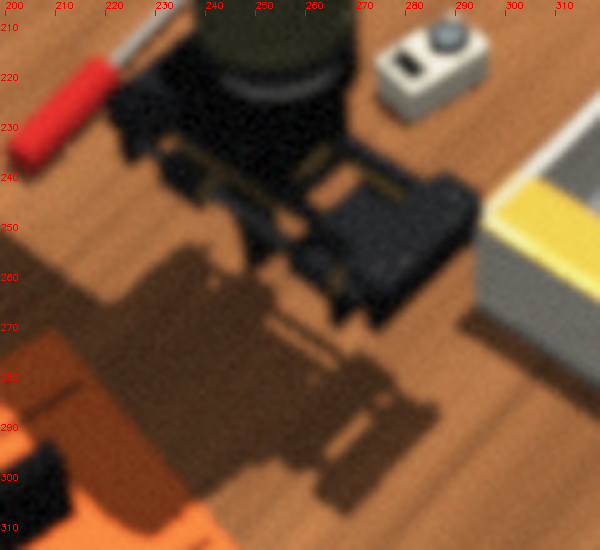

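Call:
send_rows:
  xyz:
    - [0, 0, 1]
    - [0, 0, 2]
    - [0, 0, 3]
    - [0, 0, 4]
    - [0, 0, 5]
    - [0, 0, 6]
    - [0, 0, 7]
    - [0, 0, 8]
    - [0, 0, 9]
    - [0, 0, 10]
  dr:
    - [0, 0, 0]
    - [0, 0, 0]
    - [0, 0, 0]
    - [0, 0, 0]
    - [0, 0, 0]
    - [0, 0, 0]
    - [0, 0, 0]
    - [0, 0, 0]
    - [0, 0, 0]
    - [0, 0, 0]

```text
time: 6.97
position: [0.4966, -0.1799, 0.016]
tool_rot: [2.228, 2.215, -0.0]
ft_force: [-0.5, -0.3, 0.1]
grip_width: 0.575
grip_force: 0.0
```

Call:
send_rows:
  xyz:
    - [0, 0, 0.5]
    - [0, 0, 1]
    - [0, 0, 1.5]
    - [0, 0, 2]
    - [0, 0, 2.5]
    - [0, 0, 3]
    - [0, 0, 3.5]
    - [0, 0, 4]
    - [0, 0, 4]
    - [0, 0, 4]
  dr:
    - [0, 0, 0]
    - [0, 0, 0]
    - [0, 0, 0]
    - [0, 0, 0]
    - [0, 0, 0]
    - [0, 0, 0]
    - [0, 0, 0]
    - [0, 0, 0]
    - [0, 0, 0]
    - [0, 0, 0]

```text
time: 7.8
position: [0.4966, -0.1798, 0.0121]
tool_rot: [-2.228, -2.215, 0.0]
ft_force: [-0.1, -0.5, -0.3]
grip_width: 0.571
grip_force: 0.0
```

Run:
```python
from h import *
st()
```

```text
7.8 [ 0.4966 -0.1798  0.0121] [ 1.    -0.006 -0.   ] [-0.1 -0.5 -0.3] 0.5714333736240593 0.0 [ 0.8   0.3  -0.56  1.94  0.19  0.96  0.14]
```

Call:
send_rows:
  xyz:
    - [0, 0, 1.2]
    - [0, 0, 2.4]
    - [0, 0, 3.6]
    - [0, 0, 4.8]
    - [0, 0, 6]
    - [0, 0, 7.2]
    - [0, 0, 8.4]
    - [0, 0, 9.6]
    - [0, 0, 10.8]
    - [0, 0, 12]
  dr:
    - [0, 0, 0]
    - [0, 0, 0]
    - [0, 0, 0]
    - [0, 0, 0]
    - [0, 0, 0]
    - [0, 0, 0]
    - [0, 0, 0]
    - [0, 0, 0]
    - [0, 0, 0]
    - [0, 0, 0]

```text
time: 8.63
position: [0.4966, -0.1798, 0.0]
tool_rot: [2.228, 2.215, -0.0]
ft_force: [-1.0, -0.1, 0.4]
grip_width: 0.571
grip_force: 0.0
```

Call:
send_rows:
  xyz:
    - [0, 0, 0.5]
    - [0, 0, 1]
    - [0, 0, 1.5]
    - [0, 0, 2]
    - [0, 0, 2.5]
    - [0, 0, 3]
    - [0, 0, 3.5]
    - [0, 0, 4]
    - [0, 0, 4.5]
    - [0, 0, 5]
  dr:
    - [0, 0, 0]
    - [0, 0, 0]
    - [0, 0, 0]
    - [0, 0, 0]
    - [0, 0, 0]
    - [0, 0, 0]
    - [0, 0, 0]
    - [0, 0, 0]
    - [0, 0, 0]
    - [0, 0, 0]

```text
time: 9.47
position: [0.4966, -0.1799, -0.0049]
tool_rot: [2.228, 2.215, -0.0]
ft_force: [-1.1, 0.4, 0.2]
grip_width: 0.58
grip_force: 0.0
```

Call:
send_rows:
  xyz:
    - [0, 0, 0.4]
    - [0, 0, 0.8]
    - [0, 0, 1.2]
    - [0, 0, 1.6]
    - [0, 0, 2]
    - [0, 0, 2.4]
    - [0, 0, 2.8]
    - [0, 0, 3.2]
    - [0, 0, 3.6]
    - [0, 0, 4]
  dr:
    - [0, 0, 0]
    - [0, 0, 0]
    - [0, 0, 0]
    - [0, 0, 0]
    - [0, 0, 0]
    - [0, 0, 0]
    - [0, 0, 0]
    - [0, 0, 0]
    - [0, 0, 0]
    - [0, 0, 0]

```text
time: 10.3
position: [0.4966, -0.1799, -0.0089]
tool_rot: [2.228, 2.215, -0.0]
ft_force: [0.4, 0.4, 0.6]
grip_width: 0.573
grip_force: 0.0
```

Run:
```python
from h import *
st(); s=get_state(); p=s["position"]
for z in(0,.01,.02): print(z,w2p("scene",[[p[0]-.032,p[1],z],[p[0]+.032,p[1],z]]).round(1).tolist())
crop("scene",200,205,120,110,5,"c7")
```

```text
10.3 [ 0.4966 -0.1799 -0.0089] [ 1.    -0.006  0.   ] [0.4 0.4 0.6] 0.5726857627818518 0.0 [ 0.79  0.33 -0.55  1.95  0.22  0.92  0.12]
0 [[251.5, 264.3], [269.2, 276.5]]
0.01 [[251.2, 262.1], [269.0, 274.3]]
0.02 [[251.0, 259.8], [268.8, 272.1]]
```

View pics/c7.png

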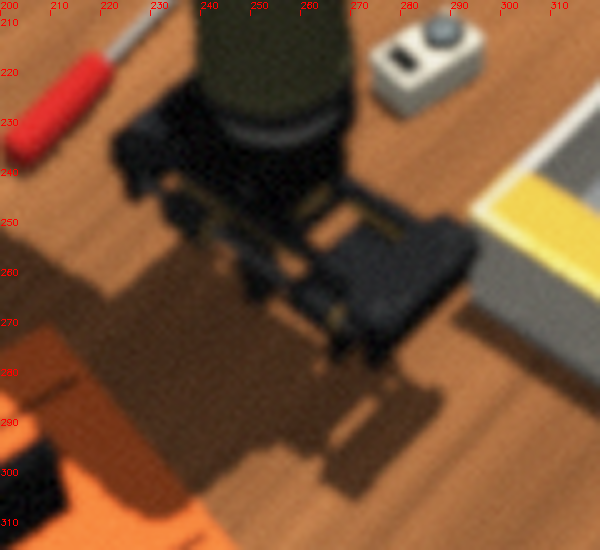

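Call:
send_rows:
  xyz:
    - [0, 0, 0.4]
    - [0, 0, 0.8]
    - [0, 0, 1.2]
    - [0, 0, 1.6]
    - [0, 0, 2]
    - [0, 0, 2.4]
    - [0, 0, 2.8]
    - [0, 0, 3.2]
    - [0, 0, 3.6]
    - [0, 0, 4]
  dr:
    - [0, 0, 0]
    - [0, 0, 0]
    - [0, 0, 0]
    - [0, 0, 0]
    - [0, 0, 0]
    - [0, 0, 0]
    - [0, 0, 0]
    - [0, 0, 0]
    - [0, 0, 0]
    - [0, 0, 0]

```text
time: 11.18
position: [0.4967, -0.1798, -0.0129]
tool_rot: [2.228, 2.215, -0.0]
ft_force: [-0.5, 0.5, 0.1]
grip_width: 0.576
grip_force: 0.0
```

Call:
send_rows:
  xyz:
    - [0, 0, 0.3]
    - [0, 0, 0.6]
    - [0, 0, 0.9]
    - [0, 0, 1.2]
    - [0, 0, 1.5]
    - [0, 0, 1.8]
    - [0, 0, 2.1]
    - [0, 0, 2.4]
    - [0, 0, 2.7]
    - [0, 0, 3]
  dr:
    - [0, 0, 0]
    - [0, 0, 0]
    - [0, 0, 0]
    - [0, 0, 0]
    - [0, 0, 0]
    - [0, 0, 0]
    - [0, 0, 0]
    - [0, 0, 0]
    - [0, 0, 0]
    - [0, 0, 0]

```text
time: 12.02
position: [0.4966, -0.1799, -0.0159]
tool_rot: [2.228, 2.215, -0.0]
ft_force: [-0.4, -0.4, 0.4]
grip_width: 0.578
grip_force: 0.0
```

Call:
send_rows:
  xyz:
    - [0, 0, 0.3]
    - [0, 0, 0.6]
    - [0, 0, 0.9]
    - [0, 0, 1.2]
    - [0, 0, 1.5]
    - [0, 0, 1.8]
    - [0, 0, 2.1]
    - [0, 0, 2.4]
    - [0, 0, 2.7]
    - [0, 0, 3]
  dr:
    - [0, 0, 0]
    - [0, 0, 0]
    - [0, 0, 0]
    - [0, 0, 0]
    - [0, 0, 0]
    - [0, 0, 0]
    - [0, 0, 0]
    - [0, 0, 0]
    - [0, 0, 0]
    - [0, 0, 0]

```text
time: 12.85
position: [0.4967, -0.1799, -0.018]
tool_rot: [2.228, 2.215, -0.001]
ft_force: [-4.6, 1.3, 10.6]
grip_width: 0.574
grip_force: 5.5
```

Contact shows the fingertips are really 17 mm behind the reported origin, so the grasp point is 34.5 mm behind what I assumed. I'll correct for that from now on.

```bash
cat >> h.py <<'E'
OFF=.0345
def go(target,yaw=None):
    """target: true TCP (17 mm behind tips)"""
    s=get_state(); T=R.from_rotvec(s["tool_rot"]); 
    d=T.inv().apply(np.array(target)-s["position"])*1e3; 
    out=[]; D=T
    if yaw is not None:
        best=None
        for k in(0,1):
            y=np.array([np.cos(yaw+k*np.pi),np.sin(yaw+k*np.pi),0]); z=np.array([0,0,-1.]); x=np.cross(y,z)
            Dk=R.from_matrix(np.c_[x,y,z]); r=(T.inv()*Dk).as_rotvec()
            if best is None or np.linalg.norm(r)<np.linalg.norm(best): best=r; D=Dk
        out.append(best.round(3))
    tgt=np.array(target)+D.as_matrix()[:,2]*OFF
    return [(T.inv().apply(tgt-s["position"])*1e3).round(1)]+out
E
python3 - <<'E'
from h import *
print(go((.639,.062,.15),0),go((.639,.062,.03),0))
E
```

```text
[array([ 242.7,  140.8, -133.6]), array([-0.   ,  0.   , -0.006])] [array([242.7, 140.9, -13.6]), array([-0.   ,  0.   , -0.006])]
```

Call:
send_rows:
  xyz:
    - [0, 0, -35]
    - [0, 0, -70]
    - [0, 0, -105]
    - [20, 12, -134]
    - [55, 32, -134]
    - [90, 52, -134]
    - [125, 73, -134]
    - [160, 94, -134]
    - [195, 114, -134]
    - [225, 132, -134]
  dr:
    - [0, 0, 0]
    - [0, 0, 0]
    - [0, 0, 0]
    - [0, 0, 0]
    - [0, 0, 0]
    - [0, 0, 0]
    - [0, 0, 0]
    - [0, 0, 0]
    - [0, 0, 0]
    - [0, 0, -0.006]
  jaw: 87

```text
time: 13.68
position: [0.6308, 0.0473, 0.1151]
tool_rot: [-2.22, -2.223, -0.001]
ft_force: [0.5, 0.7, -0.1]
grip_width: 0.997
grip_force: 0.0
```

Call:
send_rows:
  xyz:
    - [10, 5, 0]
    - [18, 9, 10]
    - [18, 9, 35]
    - [18, 9, 60]
    - [18, 9, 80]
    - [18, 9, 90]
    - [18, 9, 100]
    - [18, 9, 108]
    - [18, 9, 108]
    - [18, 9, 108]
  dr:
    - [0, 0, 0]
    - [0, 0, 0]
    - [0, 0, 0]
    - [0, 0, 0]
    - [0, 0, 0]
    - [0, 0, 0]
    - [0, 0, 0]
    - [0, 0, 0]
    - [0, 0, 0]
    - [0, 0, 0]

```text
time: 14.52
position: [0.6393, 0.0621, 0.0075]
tool_rot: [2.222, 2.221, 0.0]
ft_force: [0.4, -0.2, 0.9]
grip_width: 1.0
grip_force: 0.0
```

Run:
```python
from h import *
st(); print(go((.639,.062,.03),0))
```

```text
14.52 [0.6393 0.0621 0.0075] [ 1. -0.  0.] [ 0.4 -0.2  0.9] 0.9999922027964249 0.0 [ 0.36  0.55 -0.64  1.65  0.37  1.06 -0.4 ]
[array([-0.1, -0.3, 12. ]), array([ 0.,  0., -0.])]
```

Descending the last 12 mm and gripping.

Call:
send_rows:
  xyz:
    - [0, 0, 2]
    - [0, 0, 4]
    - [0, 0, 6]
    - [0, 0, 8]
    - [0, 0, 9]
    - [0, 0, 10]
    - [0, 0, 11]
    - [0, 0, 12]
    - [0, 0, 12]
    - [0, 0, 12]
  dr:
    - [0, 0, 0]
    - [0, 0, 0]
    - [0, 0, 0]
    - [0, 0, 0]
    - [0, 0, 0]
    - [0, 0, 0]
    - [0, 0, 0]
    - [0, 0, 0]
    - [0, 0, 0]
    - [0, 0, 0]

```text
time: 15.35
position: [0.6389, 0.0624, -0.0049]
tool_rot: [-2.221, -2.221, 0.0]
ft_force: [0.6, 0.1, 0.0]
grip_width: 1.0
grip_force: 0.0
```

Call:
send_rows:
  xyz:
    - [0, 0, 0]
    - [0, 0, 0]
    - [0, 0, 0]
    - [0, 0, 0]
    - [0, 0, 0]
    - [0, 0, 0]
    - [0, 0, 0]
    - [0, 0, 0]
    - [0, 0, 0]
    - [0, 0, 0]
  dr:
    - [0, 0, 0]
    - [0, 0, 0]
    - [0, 0, 0]
    - [0, 0, 0]
    - [0, 0, 0]
    - [0, 0, 0]
    - [0, 0, 0]
    - [0, 0, 0]
    - [0, 0, 0]
    - [0, 0, 0]
  jaw: 45
  grip_force: 25

```text
time: 16.18
position: [0.6391, 0.0623, -0.0048]
tool_rot: [2.221, 2.221, 0.0]
ft_force: [1.5, -0.4, 0.0]
grip_width: 0.695
grip_force: 24.7
```

Call:
send_rows:
  xyz:
    - [0, 0, -20]
    - [0, 0, -50]
    - [0, 0, -85]
    - [0, 0, -125]
    - [0, -30, -125]
    - [0, -65, -125]
    - [0, -100, -125]
    - [0, -135, -125]
    - [0, -165, -125]
    - [20, -190, -125]
  dr:
    - [0, 0, 0]
    - [0, 0, 0]
    - [0, 0, 0]
    - [0, 0, 0]
    - [0, 0, 0]
    - [0, 0, 0]
    - [0, 0, 0]
    - [0, 0, 0]
    - [0, 0, 0]
    - [0, 0, 0]

```text
time: 17.02
position: [0.4462, 0.0785, 0.119]
tool_rot: [2.227, 2.215, -0.007]
ft_force: [0.3, -0.1, -1.1]
grip_width: 0.693
grip_force: 24.7
```

Call:
send_rows:
  xyz:
    - [35, 0, 0]
    - [70, 0, 0]
    - [105, 0, 0]
    - [140, 0, 0]
    - [175, 0, 0]
    - [210, 0, 0]
    - [235, 0, 0]
    - [253, 0, 20]
    - [253, 0, 50]
    - [253, 0, 80]
  dr:
    - [0, 0, 0]
    - [0, 0, 0]
    - [0, 0, 0]
    - [0, 0, 0]
    - [0, 0, 0]
    - [0, 0, 0]
    - [0, 0, 0]
    - [0, 0, 0]
    - [0, 0, 0]
    - [0, 0, 0]

```text
time: 17.85
position: [0.4484, 0.3377, 0.0397]
tool_rot: [-2.218, -2.224, -0.003]
ft_force: [1.0, -1.5, -2.4]
grip_width: 0.695
grip_force: 24.7
```

Run:
```python
from h import *
st(); print(go((.45,.335,.028),0))
```

```text
17.85 [0.4484 0.3377 0.0397] [1.    0.003 0.001] [ 1.  -1.5 -2.4] 0.6954753572950342 24.689494253107114 [ 0.06  0.42 -0.9   1.83  0.37  1.07 -0.97]
[array([-2.8,  1.5, 46.2]), array([ 0.001, -0.002,  0.003])]
```

Call:
send_rows:
  xyz:
    - [-2, 1, 12]
    - [-2, 1, 22]
    - [-2, 1, 30]
    - [-2, 1, 36]
    - [-2, 1, 40]
    - [-2, 1, 43]
    - [-2, 1, 45]
    - [-2, 1, 47]
    - [-2, 1, 47]
    - [-2, 1, 47]
  dr:
    - [0, 0, 0]
    - [0, 0, 0]
    - [0, 0, 0]
    - [0, 0, 0]
    - [0, 0, 0]
    - [0, 0, 0]
    - [0, 0, 0]
    - [0, 0, 0]
    - [0, 0, 0]
    - [0, 0, 0]

```text
time: 18.68
position: [0.4501, 0.3335, -0.0066]
tool_rot: [2.221, 2.221, 0.001]
ft_force: [0.8, -0.6, -0.8]
grip_width: 0.689
grip_force: 24.7
```

Call:
send_rows:
  xyz:
    - [0, 0, 0]
    - [0, 0, 0]
    - [0, 0, 0]
    - [0, 0, 0]
    - [0, 0, -10]
    - [0, 0, -45]
    - [0, 0, -85]
    - [0, 0, -125]
    - [0, 0, -165]
    - [0, 0, -200]
  dr:
    - [0, 0, 0]
    - [0, 0, 0]
    - [0, 0, 0]
    - [0, 0, 0]
    - [0, 0, 0]
    - [0, 0, 0]
    - [0, 0, 0]
    - [0, 0, 0]
    - [0, 0, 0]
    - [0, 0, 0]
  jaw: 85

```text
time: 19.52
position: [0.4498, 0.334, 0.1967]
tool_rot: [2.22, 2.222, 0.003]
ft_force: [1.1, 0.7, -0.2]
grip_width: 0.973
grip_force: 0.0
```

Run:
```python
from h import *
st(); print(go((.616,.231,.275),0))
```

```text
19.52 [0.4498 0.334  0.1967] [1.    0.001 0.002] [ 1.1  0.7 -0.2] 0.9732139125496496 0.0 [ 0.16  0.25 -0.98  1.66  0.21  1.34 -0.85]
[array([-103.1,  166.2,  -43.6]), array([ 0.002, -0.001,  0.001])]
```

Call:
send_rows:
  xyz:
    - [0, 0, -20]
    - [0, 0, -44]
    - [-15, 24, -44]
    - [-30, 48, -44]
    - [-45, 72, -44]
    - [-60, 97, -44]
    - [-75, 121, -44]
    - [-90, 145, -44]
    - [-103, 166, -44]
    - [-103, 166, -44]
  dr:
    - [0, 0, 0]
    - [0, 0, 0]
    - [0, 0, 0]
    - [0, 0, 0]
    - [0, 0, 0]
    - [0, 0, 0]
    - [0, 0, 0]
    - [0, 0, 0]
    - [0, 0, 0]
    - [0, 0, 0]
  jaw: 0

```text
time: 20.35
position: [0.6207, 0.2247, 0.2366]
tool_rot: [2.229, 2.211, -0.001]
ft_force: [0.0, -1.6, -0.2]
grip_width: 0.3
grip_force: 0.0
```

```bash
cat >> h.py <<'E'
def green(n,z=.032):
    im=get_image(n).astype(int); r,g,b=im[...,0],im[...,1],im[...,2]
    m=((g>r*1.6)&(g>b*1.5)&(g>60)).astype(np.uint8)
    k,l,s,c=cv2.connectedComponentsWithStats(m)
    for i in range(1,k):
        if s[i,4]>15: print(n,s[i].tolist(),c[i].round(1),p2w(n,*c[i],z).round(3))
E
python3 - <<'E'
from h import *
st(); print(go((.616,.231,.275),0)); green("top"); green("scene")
E
```

```text
20.35 [0.6207 0.2247 0.2366] [ 1.    -0.008  0.001] [ 0.  -1.6 -0.2] 0.299740339171349 0.0 [ 0.22  0.45 -0.86  1.35  0.34  1.49 -0.62]
[array([ 6.3, -4.7, -3.9]), array([ 0.001,  0.002, -0.008])]
top [221, 103, 27, 26, 378] [234.3 116.2] [0.847 0.361 0.032]
top [234, 221, 10, 16, 90] [239.3 228.5] [0.449 0.328 0.032]
top [509, 276, 11, 17, 51] [513.8 284. ] [ 0.282 -0.639  0.032]
scene [347, 156, 17, 11, 96] [354.4 160.9] [0.46  0.319 0.032]
scene [457, 195, 30, 28, 388] [471.2 208.2] [0.853 0.36  0.032]
```

Call:
send_rows:
  xyz:
    - [3, -2, 2]
    - [5, -3, 5]
    - [5, -4, 10]
    - [5, -4, 15]
    - [5, -4, 20]
    - [5, -4, 25]
    - [5, -4, 30]
    - [5, -4, 35]
    - [5, -4, 38]
    - [5, -4, 38]
  dr:
    - [0, 0, 0]
    - [0, 0, 0]
    - [0, 0, 0]
    - [0, 0, 0]
    - [0, 0, 0]
    - [0, 0, 0]
    - [0, 0, 0]
    - [0, 0, 0]
    - [0, 0, 0]
    - [0, 0, 0]
  jaw: 0

```text
time: 21.28
position: [0.6116, 0.235, 0.198]
tool_rot: [-2.221, -2.221, 0.002]
ft_force: [0.6, 0.1, -0.9]
grip_width: 0.005
grip_force: 0.0
```

Run:
```python
from h import *
st(); print(go((.616,.231,.2155),0))
```

```text
21.28 [0.6116 0.235  0.198 ] [ 1.    -0.    -0.001] [ 0.6  0.1 -0.9] 0.004858695535291704 0.0 [ 0.22  0.46 -0.86  1.42  0.35  1.42 -0.64]
[array([-4. ,  4.4, 17. ]), array([-0.001,  0.001, -0.   ])]
```

Call:
send_rows:
  xyz:
    - [-4, 4, 2]
    - [-4, 4, 5]
    - [-4, 4, 8]
    - [-4, 4, 10]
    - [-4, 4, 12]
    - [-4, 4, 14]
    - [-4, 4, 15]
    - [-4, 4, 15.5]
    - [-4, 4, 15.5]
    - [-4, 4, 15.5]
  dr:
    - [0, 0, 0]
    - [0, 0, 0]
    - [0, 0, 0]
    - [0, 0, 0]
    - [0, 0, 0]
    - [0, 0, 0]
    - [0, 0, 0]
    - [0, 0, 0]
    - [0, 0, 0]
    - [0, 0, 0]

```text
time: 22.12
position: [0.616, 0.2315, 0.1837]
tool_rot: [2.221, 2.221, 0.0]
ft_force: [0.1, -0.7, 0.1]
grip_width: 0.005
grip_force: 0.0
```

Call:
send_rows:
  xyz:
    - [0, 0, 0.5]
    - [0, 0, 1]
    - [0, 0, 1.5]
    - [0, 0, 2]
    - [0, 0, 2.5]
    - [0, 0, 3]
    - [0, 0, 3.5]
    - [0, 0, 4]
    - [0, 0, 4.5]
    - [0, 0, 5]
  dr:
    - [0, 0, 0]
    - [0, 0, 0]
    - [0, 0, 0]
    - [0, 0, 0]
    - [0, 0, 0]
    - [0, 0, 0]
    - [0, 0, 0]
    - [0, 0, 0]
    - [0, 0, 0]
    - [0, 0, 0]

```text
time: 22.95
position: [0.616, 0.2314, 0.1789]
tool_rot: [2.221, 2.221, 0.0]
ft_force: [-0.7, 0.1, 2.3]
grip_width: 0.011
grip_force: 1.2
```

Run:
```python
from h import *
st(); crop("scene",340,120,110,100,5,"c8")
print(((w2p("scene",[[.616,.2315,.208],[.616,.2315,.196]])-[340,120])*5).tolist())
```

```text
22.95 [0.616  0.2314 0.1789] [ 1. -0.  0.] [-0.7  0.1  2.3] 0.010697473561370853 1.223986982149654 [ 0.22  0.48 -0.85  1.44  0.36  1.38 -0.64]
[[240.48157727357932, 160.78909032190978], [237.70266434514667, 177.3485169296393]]
```

View pics/c8.png

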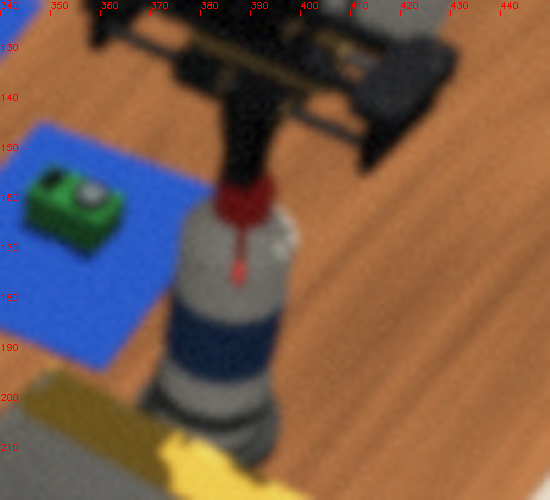

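The fingertips sit centred on the cap with 2.3 N just starting to register. The green camera is lens up on the mat at scene px (355,162). Pressing fully now.

Call:
send_rows:
  xyz:
    - [0, 0, 1]
    - [0, 0, 2]
    - [0, 0, 3]
    - [0, 0, 4]
    - [0, 0, 5]
    - [0, 0, 6]
    - [0, 0, 6.8]
    - [0, 0, 7.2]
    - [0, 0, 7.2]
    - [0, 0, 7.2]
  dr:
    - [0, 0, 0]
    - [0, 0, 0]
    - [0, 0, 0]
    - [0, 0, 0]
    - [0, 0, 0]
    - [0, 0, 0]
    - [0, 0, 0]
    - [0, 0, 0]
    - [0, 0, 0]
    - [0, 0, 0]

```text
time: 23.83
position: [0.616, 0.2314, 0.1724]
tool_rot: [2.221, 2.221, 0.0]
ft_force: [-3.6, -1.0, 8.8]
grip_width: 0.006
grip_force: 3.8
```

Call:
send_rows:
  xyz:
    - [0, 0, 0.5]
    - [0, 0, 1]
    - [0, 0, 1.2]
    - [0, 0, 1.2]
    - [0, 0, 1.2]
    - [0, 0, -5]
    - [0, 0, -15]
    - [0, 0, -30]
    - [0, 0, -50]
    - [0, 0, -70]
  dr:
    - [0, 0, 0]
    - [0, 0, 0]
    - [0, 0, 0]
    - [0, 0, 0]
    - [0, 0, 0]
    - [0, 0, 0]
    - [0, 0, 0]
    - [0, 0, 0]
    - [0, 0, 0]
    - [0, 0, 0]

```text
time: 24.67
position: [0.6157, 0.2312, 0.2414]
tool_rot: [-2.221, -2.221, 0.002]
ft_force: [0.9, 0.2, -0.2]
grip_width: 0.006
grip_force: 0.0
```

```bash
cat >> h.py <<'E'
def white(n="top"):
    "white camera blobs near bench A/B: bright low-saturation blobs of camera size (about 60x36 mm)"
    im=get_image(n); hsv=cv2.cvtColor(im,cv2.COLOR_RGB2HSV)
    m=((hsv[...,1]<50)&(hsv[...,2]>190)).astype(np.uint8); m=cv2.morphologyEx(m,cv2.MORPH_CLOSE,np.ones((7,7)))
    cs,_=cv2.findContours(m,cv2.RETR_EXTERNAL,cv2.CHAIN_APPROX_NONE)
    for c in cs:
        a=cv2.contourArea(c)
        if 80<a<260:
            q=cv2.boxPoints(cv2.minAreaRect(c)); W=np.array([p2w(n,*x,.03) for x in q])
            e=[np.linalg.norm(W[i+1]-W[i]) for i in(0,1)]; d=W[1]-W[0] if e[0]>e[1] else W[2]-W[1]
            print(n,"cam?",a,q.mean(0).round(1),W.mean(0).round(4),"edges",np.round(e,3),"yaw long",np.degrees(np.arctan2(d[1],d[0])).round(1))
def orange(n="top"):
    im=get_image(n); hsv=cv2.cvtColor(im,cv2.COLOR_RGB2HSV)
    m=((hsv[...,0]>7)&(hsv[...,0]<16)&(hsv[...,1]>170)&(hsv[...,2]>200)).astype(np.uint8); m=cv2.morphologyEx(m,cv2.MORPH_CLOSE,np.ones((9,9)))
    cs,_=cv2.findContours(m,cv2.RETR_EXTERNAL,cv2.CHAIN_APPROX_NONE); c=max(cs,key=cv2.contourArea)
    q=cv2.boxPoints(cv2.minAreaRect(c)); W=np.array([p2w(n,*x,.005) for x in q])
    e=[np.linalg.norm(W[i+1]-W[i]) for i in(0,1)]; d=W[1]-W[0] if e[0]>e[1] else W[2]-W[1]
    print("panel",W.mean(0).round(4),np.round(e,3),"yaw long",np.degrees(np.arctan2(d[1],d[0])).round(1))
E
python3 - <<'E'
from h import *
st(); white(); orange(); 
for a in(-84.4,95.6): print(go((.4186,.1488,.15),np.radians(a)))
E
```

```text
24.67 [0.6157 0.2312 0.2414] [ 1.     0.    -0.001] [ 0.9  0.2 -0.2] 0.005530512107367126 0.0 [ 0.22  0.45 -0.87  1.35  0.34  1.5  -0.62]
top cam? 141.0 [132.7 346.1] [0.0308 0.6832 0.03  ] edges [0.068 0.031] yaw long -26.8
top cam? 183.0 [417. 150.] [ 0.745  -0.2919  0.03  ] edges [0.057 0.05 ] yaw long -88.4
panel [ 0.5093 -0.3534  0.005 ] [0.202 0.144] yaw long -12.2
[array([ -84.1, -199.5,  128.1]), array([ 0.002, -0.006,  1.473])]
[array([ -84.1, -199.5,  128.1]), array([ 0.002, -0.006,  1.473])]
```

Run:
```python
from h import *
im=get_image("scene"); hsv=cv2.cvtColor(im,cv2.COLOR_RGB2HSV)
m=((hsv[...,1]<60)&(hsv[...,2]>150)).astype(np.uint8)
m[:,:265]=0;m[:,330:]=0;m[:170]=0;m[235:]=0
k,l,s,c=cv2.connectedComponentsWithStats(m)
for i in range(1,k):
    if s[i,4]>20: print(s[i].tolist(),c[i].round(1),p2w("scene",*c[i],.03).round(3))
cv2.imwrite("pics/s_now.png",im[:,:,::-1]); a=cv2.imread("pics/scene0.png").astype(int); d=np.abs(a-im[:,:,::-1]).sum(2)[195:230,270:300]; print("diff B region",d.max(),(d>80).sum())
d=np.abs(a-im[:,:,::-1]).sum(2)[172:200,300:326]; print("diff A region",d.max(),(d>80).sum())
```

```text
[301, 170, 10, 4, 22] [305.9 170.8] [0.365 0.183 0.03 ]
[305, 181, 18, 12, 98] [313.5 186.6] [0.429 0.14  0.03 ]
[306, 218, 20, 17, 83] [316.5 226.4] [0.535 0.017 0.03 ]
diff B region 360 359
diff A region 44 0
```

Call:
send_rows:
  xyz:
    - [-14, -34, 0]
    - [-28, -68, 0]
    - [-42, -102, 0]
    - [-56, -136, 10]
    - [-70, -168, 30]
    - [-82, -197, 60]
    - [-82, -197, 100]
    - [-82, -197, 135]
    - [-82, -197, 170]
    - [-82, -197, 200]
  dr:
    - [0, 0, -0.02]
    - [0, 0, -0.04]
    - [0, 0, -0.06]
    - [0, 0, -0.098]
    - [0, 0, -0.098]
    - [0, 0, -0.098]
    - [0, 0, -0.098]
    - [0, 0, -0.098]
    - [0, 0, -0.098]
    - [0, 0, -0.098]
  jaw: 62

```text
time: 25.65
position: [0.4173, 0.1481, 0.0388]
tool_rot: [2.11, 2.327, -0.003]
ft_force: [-0.1, -0.4, 0.4]
grip_width: 0.663
grip_force: 0.0
```

Run:
```python
from h import *
st(); print(go((.4186,.1488,.024),np.radians(5.6))); white(); white("scene")
```

```text
25.65 [0.4173 0.1481 0.0388] [ 0.995  0.097 -0.001] [-0.1 -0.4  0.4] 0.6626720577604384 0.0 [ 0.55  0.12 -0.98  2.1   0.12  0.98 -0.39]
[array([ 0.6,  1.4, 49.3]), array([-0.001,  0.002, -0.   ])]
top cam? 141.0 [132.7 346.1] [0.0308 0.6832 0.03  ] edges [0.068 0.031] yaw long -26.8
top cam? 84.0 [332.6 236.6] [ 4.293e-01 -3.000e-04  3.000e-02] edges [0.034 0.055] yaw long -102.4
top cam? 182.5 [417. 150.] [ 0.745  -0.2919  0.03  ] edges [0.057 0.05 ] yaw long -88.4
scene cam? 100.5 [178.5 379.4] [ 0.5682 -0.5159  0.03  ] edges [0.027 0.031] yaw long 16.1
scene cam? 143.0 [368.6 245.8] [0.6901 0.0548 0.03  ] edges [0.195 0.053] yaw long 91.2
scene cam? 87.0 [323.4 219.4] [0.5343 0.0545 0.03  ] edges [0.186 0.009] yaw long 90.0
scene cam? 106.5 [336.5  25. ] [-0.1707  1.093   0.03  ] edges [0.106 0.111] yaw long -29.9
```

B is unchanged at (0.429, 0.000). Descending on A and gripping.

Call:
send_rows:
  xyz:
    - [0.5, 1, 12]
    - [0.5, 1, 24]
    - [0.5, 1, 32]
    - [0.5, 1, 38]
    - [0.5, 1, 43]
    - [0.5, 1, 46]
    - [0.5, 1, 48]
    - [0.5, 1, 49]
    - [0.5, 1, 49]
    - [0.5, 1, 49]
  dr:
    - [0, 0, 0]
    - [0, 0, 0]
    - [0, 0, 0]
    - [0, 0, 0]
    - [0, 0, 0]
    - [0, 0, 0]
    - [0, 0, 0]
    - [0, 0, 0]
    - [0, 0, 0]
    - [0, 0, 0]

```text
time: 26.58
position: [0.4201, 0.15, -0.0073]
tool_rot: [2.11, 2.327, 0.0]
ft_force: [0.4, 0.5, 0.4]
grip_width: 0.708
grip_force: 0.0
```

Call:
send_rows:
  xyz:
    - [0, 0, 0]
    - [0, 0, 0]
    - [0, 0, 0]
    - [0, 0, 0]
    - [0, 0, 0]
    - [0, 0, 0]
    - [0, 0, 0]
    - [0, 0, 0]
    - [0, 0, -10]
    - [0, 0, -30]
  dr:
    - [0, 0, 0]
    - [0, 0, 0]
    - [0, 0, 0]
    - [0, 0, 0]
    - [0, 0, 0]
    - [0, 0, 0]
    - [0, 0, 0]
    - [0, 0, 0]
    - [0, 0, 0]
    - [0, 0, 0]
  jaw: 20
  grip_force: 25

```text
time: 27.42
position: [0.4175, 0.1496, 0.0213]
tool_rot: [-2.107, -2.325, 0.006]
ft_force: [0.8, -0.6, -1.0]
grip_width: 0.413
grip_force: 24.9
```

Run:
```python
from h import *
st(); print(go((.639,.058,.15),0))
```

```text
27.42 [0.4175 0.1496 0.0213] [ 0.995  0.098 -0.005] [ 0.8 -0.6 -1. ] 0.41334265144630267 24.857182502746582 [ 0.53  0.16 -0.97  2.11  0.16  0.95 -0.43]
[array([-112.9,  210.9,  -95.4]), array([-0.005, -0.   ,  0.099])]
```

Call:
send_rows:
  xyz:
    - [0, 0, -35]
    - [0, 0, -70]
    - [0, 0, -96]
    - [-18, 34, -96]
    - [-36, 68, -96]
    - [-54, 102, -96]
    - [-72, 136, -96]
    - [-90, 170, -96]
    - [-105, 197, -96]
    - [-113, 211, -96]
  dr:
    - [0, 0, 0]
    - [0, 0, 0]
    - [0, 0, 0]
    - [0, 0, 0.02]
    - [0, 0, 0.04]
    - [0, 0, 0.06]
    - [0, 0, 0.08]
    - [0, 0, 0.099]
    - [0, 0, 0.099]
    - [0, 0, 0.099]

```text
time: 28.25
position: [0.644, 0.0549, 0.1181]
tool_rot: [2.227, 2.216, 0.001]
ft_force: [-0.4, -0.8, -1.7]
grip_width: 0.412
grip_force: 24.9
```

Run:
```python
from h import *
st(); print(go((.639,.058,.0345),0))
```

```text
28.25 [0.644  0.0549 0.1181] [ 1.    -0.005  0.   ] [-0.4 -0.8 -1.7] 0.412054610420472 24.85619992017746 [ 0.5   0.5  -0.84  1.55  0.38  1.27 -0.39]
[array([  3.1,  -5.1, 118. ]), array([ 0.   , -0.   , -0.005])]
```

Call:
send_rows:
  xyz:
    - [0, 0, 0]
    - [0, 0, 10]
    - [0, 0, 30]
    - [0, 0, 55]
    - [0, 0, 75]
    - [0, 0, 90]
    - [0, 0, 100]
    - [0, 0, 106]
    - [0, 0, 106]
    - [0, 0, 106]
  dr:
    - [0, 0, 0]
    - [0, 0, 0]
    - [0, 0, 0]
    - [0, 0, 0]
    - [0, 0, 0]
    - [0, 0, 0]
    - [0, 0, 0]
    - [0, 0, 0]
    - [0, 0, 0]
    - [0, 0, 0]

```text
time: 29.08
position: [0.6413, 0.0585, 0.0131]
tool_rot: [2.222, 2.22, 0.001]
ft_force: [-0.3, 0.8, -1.4]
grip_width: 0.413
grip_force: 24.9
```

Run:
```python
from h import *
st(); print(go((.639,.058,.0345),0))
```

```text
29.08 [0.6413 0.0585 0.0131] [ 1.    -0.001  0.001] [-0.3  0.8 -1.4] 0.41295460400593687 24.85647350549698 [ 0.46  0.59 -0.79  1.64  0.46  1.1  -0.45]
[array([-0.5, -2.3, 13.1]), array([ 0.001, -0.   , -0.001])]
```

Call:
send_rows:
  xyz:
    - [0, -2, 2]
    - [0, -2, 4]
    - [0, -2, 6]
    - [0, -2, 8]
    - [0, -2, 10]
    - [0, -2, 11]
    - [0, -2, 12]
    - [0, -2, 13]
    - [0, -2, 13.5]
    - [0, -2, 13.5]
  dr:
    - [0, 0, 0]
    - [0, 0, 0]
    - [0, 0, 0]
    - [0, 0, 0]
    - [0, 0, 0]
    - [0, 0, 0]
    - [0, 0, 0]
    - [0, 0, 0]
    - [0, 0, 0]
    - [0, 0, 0]

```text
time: 29.92
position: [0.6389, 0.0581, -0.0012]
tool_rot: [-2.223, -2.22, 0.0]
ft_force: [-1.3, 0.2, -0.8]
grip_width: 0.41
grip_force: 24.9
```

Call:
send_rows:
  xyz:
    - [0, 0, 0]
    - [0, 0, 0]
    - [0, 0, 0]
    - [0, 0, 0]
    - [0, 0, 0]
    - [0, 0, -25]
    - [0, 0, -60]
    - [0, 0, -95]
    - [0, 0, -130]
    - [0, 0, -155]
  dr:
    - [0, 0, 0]
    - [0, 0, 0]
    - [0, 0, 0]
    - [0, 0, 0]
    - [0, 0, 0]
    - [0, 0, 0]
    - [0, 0, 0]
    - [0, 0, 0]
    - [0, 0, 0]
    - [0, 0, 0]
  jaw: 62

```text
time: 30.75
position: [0.6399, 0.0587, 0.1575]
tool_rot: [2.221, 2.219, 0.004]
ft_force: [1.5, -0.7, -0.1]
grip_width: 0.712
grip_force: 0.0
```

Run:
```python
from h import *
st(); print(go((.4295,-.0004,.07),np.radians(-12.5)))
```

```text
30.75 [0.6399 0.0587 0.1575] [ 1.    -0.001  0.003] [ 1.5 -0.7 -0.1] 0.7122487039868756 0.0 [ 0.51  0.46 -0.86  1.51  0.35  1.33 -0.38]
[array([ -59.3, -210.8,  121.3]), array([ 0.003, -0.001,  0.217])]
```

Call:
send_rows:
  xyz:
    - [-10, -36, 0]
    - [-20, -72, 0]
    - [-30, -108, 0]
    - [-40, -143, 0]
    - [-50, -178, 0]
    - [-59, -211, 20]
    - [-59, -211, 55]
    - [-59, -211, 90]
    - [-59, -211, 121]
    - [-59, -211, 121]
  dr:
    - [0, 0, 0.05]
    - [0, 0, 0.1]
    - [0, 0, 0.15]
    - [0, 0, 0.217]
    - [0, 0, 0.217]
    - [0, 0, 0.217]
    - [0, 0, 0.217]
    - [0, 0, 0.217]
    - [0, 0, 0.217]
    - [0, 0, 0.217]

```text
time: 31.58
position: [0.4229, -0.0005, 0.0286]
tool_rot: [-2.444, -1.963, 0.009]
ft_force: [-1.4, 0.8, 0.3]
grip_width: 0.713
grip_force: 0.0
```

Run:
```python
from h import *
st(); print(go((.4295,-.0004,.026),np.radians(-12.5)))
```

```text
31.58 [ 0.4229 -0.0005  0.0286] [ 0.976 -0.216 -0.009] [-1.4  0.8  0.3] 0.7131623708657823 0.0 [ 0.84  0.07 -0.91  2.15  0.07  0.96 -0.33]
[array([ 1.5,  6.7, 37.1]), array([-0.009,  0.   ,  0.001])]
```

Call:
send_rows:
  xyz:
    - [0, 2, 8]
    - [0, 2, 16]
    - [0, 2, 23]
    - [0, 2, 28]
    - [0, 2, 32]
    - [0, 2, 35]
    - [0, 2, 37]
    - [0, 2, 37]
    - [0, 2, 37]
    - [0, 2, 37]
  dr:
    - [-0.004, 0, 0]
    - [-0.004, 0, 0]
    - [-0.004, 0, 0]
    - [-0.004, 0, 0]
    - [-0.004, 0, 0]
    - [-0.004, 0, 0]
    - [-0.004, 0, 0]
    - [-0.004, 0, 0]
    - [-0.004, 0, 0]
    - [-0.004, 0, 0]

```text
time: 32.42
position: [0.4301, -0.0011, -0.0038]
tool_rot: [2.447, 1.964, 0.004]
ft_force: [-0.1, -0.1, 0.3]
grip_width: 0.712
grip_force: 0.0
```

Run:
```python
from h import *
st(); print(go((.4295,-.0004,.026),np.radians(-12.5)))
```

```text
32.42 [ 0.4301 -0.0011 -0.0038] [ 0.976 -0.216  0.004] [-0.1 -0.1  0.3] 0.7116139799035384 0.0 [ 0.81  0.16 -0.9   2.17  0.16  0.88 -0.41]
[array([ 0.5, -0.7,  4.7]), array([0.004, 0.   , 0.   ])]
```

Call:
send_rows:
  xyz:
    - [0, 0, 1]
    - [0, 0, 2]
    - [0, 0, 3]
    - [0, 0, 4]
    - [0, 0, 4]
    - [0, 0, 4]
    - [0, 0, 4]
    - [0, 0, 4]
    - [0, 0, 4]
    - [0, 0, 4]
  dr:
    - [0.004, 0, 0]
    - [0.004, 0, 0]
    - [0.004, 0, 0]
    - [0.004, 0, 0]
    - [0.004, 0, 0]
    - [0.004, 0, 0]
    - [0.004, 0, 0]
    - [0.004, 0, 0]
    - [0.004, 0, 0]
    - [0.004, 0, 0]

```text
time: 33.25
position: [0.4299, -0.0011, -0.008]
tool_rot: [2.45, 1.966, -0.0]
ft_force: [0.5, -0.1, 0.6]
grip_width: 0.708
grip_force: 0.0
```

Call:
send_rows:
  xyz:
    - [0, 0, 0]
    - [0, 0, 0]
    - [0, 0, 0]
    - [0, 0, 0]
    - [0, 0, 0]
    - [0, 0, 0]
    - [0, 0, 0]
    - [0, 0, 0]
    - [0, 0, -10]
    - [0, 0, -30]
  dr:
    - [0, 0, 0]
    - [0, 0, 0]
    - [0, 0, 0]
    - [0, 0, 0]
    - [0, 0, 0]
    - [0, 0, 0]
    - [0, 0, 0]
    - [0, 0, 0]
    - [0, 0, 0]
    - [0, 0, 0]
  jaw: 20
  grip_force: 25

```text
time: 34.08
position: [0.4273, -0.0007, 0.0203]
tool_rot: [-2.446, -1.964, 0.005]
ft_force: [-0.0, -1.1, -1.1]
grip_width: 0.41
grip_force: 24.9
```

Run:
```python
from h import *
st(); print(go((.639,-.018,.15),0))
```

```text
34.08 [ 0.4273 -0.0007  0.0203] [ 0.976 -0.216 -0.006] [-0.  -1.1 -1.1] 0.4103248337175331 24.908673763275146 [ 0.83  0.1  -0.91  2.15  0.1   0.94 -0.35]
[array([ 28.9, 209.9, -96.3]), array([-0.006, -0.001, -0.218])]
```

Call:
send_rows:
  xyz:
    - [0, 0, -35]
    - [0, 0, -70]
    - [0, 0, -96]
    - [5, 35, -96]
    - [10, 70, -96]
    - [15, 105, -96]
    - [20, 140, -96]
    - [25, 175, -96]
    - [28, 200, -96]
    - [29, 210, -96]
  dr:
    - [0, 0, 0]
    - [0, 0, 0]
    - [0, 0, 0]
    - [0, 0, -0.05]
    - [0, 0, -0.1]
    - [0, 0, -0.15]
    - [0, 0, -0.2]
    - [0, 0, -0.218]
    - [0, 0, -0.218]
    - [0, 0, -0.218]

```text
time: 34.92
position: [0.6439, -0.0189, 0.1164]
tool_rot: [-2.222, -2.219, -0.002]
ft_force: [-0.5, 0.1, -0.8]
grip_width: 0.411
grip_force: 24.9
```

Call:
send_rows:
  xyz:
    - [0, 0, 0]
    - [0, 0, 10]
    - [0, 0, 30]
    - [0, 0, 55]
    - [0, 0, 75]
    - [0, 0, 90]
    - [0, 0, 100]
    - [0, 0, 106]
    - [0, 0, 106]
    - [0, 0, 106]
  dr:
    - [0, 0, 0]
    - [0, 0, 0]
    - [0, 0, 0]
    - [0, 0, 0]
    - [0, 0, 0]
    - [0, 0, 0]
    - [0, 0, 0]
    - [0, 0, 0]
    - [0, 0, 0]
    - [0, 0, 0]

```text
time: 35.75
position: [0.6415, -0.0181, 0.0125]
tool_rot: [2.221, 2.221, 0.001]
ft_force: [0.2, 1.2, -1.4]
grip_width: 0.414
grip_force: 24.9
```

Run:
```python
from h import *
st(); print(go((.639,-.018,.0335),0))
```

```text
35.75 [ 0.6415 -0.0181  0.0125] [1.    0.    0.001] [ 0.2  1.2 -1.4] 0.4143821487997361 24.90780919790268 [ 0.6   0.6  -0.82  1.65  0.48  1.1  -0.35]
[array([ 0.1, -2.5, 13.5]), array([0.001, 0.   , 0.   ])]
```

Call:
send_rows:
  xyz:
    - [0, -2, 2]
    - [0, -2, 4]
    - [0, -2, 6]
    - [0, -2, 8]
    - [0, -2, 10]
    - [0, -2, 11]
    - [0, -2, 12]
    - [0, -2, 13]
    - [0, -2, 13.5]
    - [0, -2, 13.5]
  dr:
    - [0, 0, 0]
    - [0, 0, 0]
    - [0, 0, 0]
    - [0, 0, 0]
    - [0, 0, 0]
    - [0, 0, 0]
    - [0, 0, 0]
    - [0, 0, 0]
    - [0, 0, 0]
    - [0, 0, 0]

```text
time: 36.58
position: [0.6391, -0.0181, -0.0017]
tool_rot: [-2.221, -2.221, 0.0]
ft_force: [1.0, -1.3, 0.2]
grip_width: 0.41
grip_force: 24.9
```

Call:
send_rows:
  xyz:
    - [0, 0, 0]
    - [0, 0, 0]
    - [0, 0, 0]
    - [0, 0, 0]
    - [0, 0, 0]
    - [0, 0, -25]
    - [0, 0, -60]
    - [0, 0, -95]
    - [0, 0, -130]
    - [0, 0, -155]
  dr:
    - [0, 0, 0]
    - [0, 0, 0]
    - [0, 0, 0]
    - [0, 0, 0]
    - [0, 0, 0]
    - [0, 0, 0]
    - [0, 0, 0]
    - [0, 0, 0]
    - [0, 0, 0]
    - [0, 0, 0]
  jaw: 62

```text
time: 37.42
position: [0.6402, -0.0177, 0.157]
tool_rot: [2.219, 2.22, 0.004]
ft_force: [1.7, -1.1, 0.7]
grip_width: 0.709
grip_force: 0.0
```

Run:
```python
from h import *
st(); orange(); print(go((.509,-.353,.15),np.radians(-12.2)),go((.509,-.353,.15),np.radians(-102.2)))
```

```text
37.42 [ 0.6402 -0.0177  0.157 ] [1.    0.    0.003] [ 1.7 -1.1  0.7] 0.7087426041056041 0.0 [ 0.66  0.46 -0.89  1.52  0.37  1.33 -0.27]
panel [ 0.5096 -0.3533  0.005 ] [0.201 0.144] yaw long -12.0
[array([-335.6, -134.3,   45.1]), array([ 0.01 , -0.   ,  0.213])] [array([-335.6, -134.3,   45.1]), array([ 0.008,  0.008, -1.358])]
```

Both cameras are in. The panel was knocked about 40 mm and now sits at (0.5096, -0.3533), yaw -12°. Moving over its handle.

Call:
send_rows:
  xyz:
    - [-36, -14, 0]
    - [-72, -29, 0]
    - [-108, -43, 0]
    - [-144, -58, 0]
    - [-180, -72, 0]
    - [-216, -86, 0]
    - [-252, -100, 0]
    - [-286, -114, 0]
    - [-315, -126, 0]
    - [-336, -134, 20]
  dr:
    - [0, 0, 0.02]
    - [0, 0, 0.05]
    - [0, 0, 0.1]
    - [0, 0, 0.15]
    - [0, 0, 0.21]
    - [0, 0, 0.21]
    - [0, 0, 0.21]
    - [0, 0, 0.21]
    - [0, 0, 0.21]
    - [0.01, 0, 0.21]
  jaw: 50

```text
time: 38.3
position: [0.5049, -0.3598, 0.1368]
tool_rot: [2.446, 1.97, -0.012]
ft_force: [2.0, -0.7, -0.5]
grip_width: 0.575
grip_force: 0.0
```

Call:
send_rows:
  xyz:
    - [0, 0, 0]
    - [0, 0, 10]
    - [0, 0, 20]
    - [0, 0, 30]
    - [0, 0, 30]
    - [0, 0, 30]
    - [0, 0, 30]
    - [0, 0, 30]
    - [0, 0, 30]
    - [0, 0, 30]
  dr:
    - [0, 0, 0]
    - [0, 0, 0]
    - [0, 0, 0]
    - [0, 0, 0]
    - [0, 0, 0]
    - [0, 0, 0]
    - [0, 0, 0]
    - [0, 0, 0]
    - [0, 0, 0]
    - [0, 0, 0]

```text
time: 39.13
position: [0.5052, -0.3543, 0.104]
tool_rot: [-2.437, -1.973, 0.011]
ft_force: [0.3, 0.3, -1.1]
grip_width: 0.578
grip_force: 0.0
```

Run:
```python
from h import *
st(); print(go((.5096,-.3533,.045),np.radians(-12)))
im=get_image("top"); cv2.imwrite("pics/t_box.png",im[:,:,::-1])
c=cv2.resize(im[140:215,280:380],None,fx=5,fy=5,interpolation=cv2.INTER_CUBIC); cv2.imwrite("pics/c9.png",c[:,:,::-1])
```

```text
39.13 [ 0.5052 -0.3543  0.104 ] [ 0.978 -0.208 -0.009] [ 0.3  0.3 -1.1] 0.5776841552973254 0.0 [ 1.16  0.42 -0.75  1.63  0.31  1.22  0.13]
[array([ 2. ,  5. , 93.4]), array([-0.009,  0.002, -0.   ])]
```

View pics/c9.png

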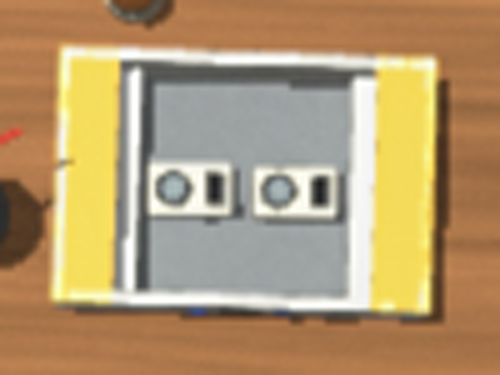

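Both white cameras lie flat, lens up, in the well. Descending onto the handle.

Call:
send_rows:
  xyz:
    - [2, 4, 15]
    - [2, 4, 30]
    - [2, 4, 45]
    - [2, 4, 58]
    - [2, 4, 70]
    - [2, 4, 78]
    - [2, 4, 85]
    - [2, 4, 90]
    - [2, 4, 93]
    - [2, 4, 93]
  dr:
    - [-0.009, 0.002, 0]
    - [-0.009, 0.002, 0]
    - [-0.009, 0.002, 0]
    - [-0.009, 0.002, 0]
    - [-0.009, 0.002, 0]
    - [-0.009, 0.002, 0]
    - [-0.009, 0.002, 0]
    - [-0.009, 0.002, 0]
    - [-0.009, 0.002, 0]
    - [-0.009, 0.002, 0]

```text
time: 40.02
position: [0.5082, -0.3528, 0.01]
tool_rot: [-2.441, -1.975, -0.0]
ft_force: [0.3, -0.0, 0.2]
grip_width: 0.572
grip_force: 0.0
```

Call:
send_rows:
  xyz:
    - [0, 0, 0]
    - [0, 0, 0]
    - [0, 0, 0]
    - [0, 0, 0]
    - [0, 0, 0]
    - [0, 0, 0]
    - [0, 0, 0]
    - [0, 0, 0]
    - [0, 0, 0]
    - [0, 0, 0]
  dr:
    - [0, 0, 0]
    - [0, 0, 0]
    - [0, 0, 0]
    - [0, 0, 0]
    - [0, 0, 0]
    - [0, 0, 0]
    - [0, 0, 0]
    - [0, 0, 0]
    - [0, 0, 0]
    - [0, 0, 0]
  jaw: 5
  grip_force: 45

```text
time: 40.85
position: [0.5088, -0.3531, 0.0107]
tool_rot: [-2.442, -1.976, -0.001]
ft_force: [1.6, -0.8, -0.7]
grip_width: 0.153
grip_force: 45.0
```

Run:
```python
from h import *
st(); orange()
```

```text
40.85 [ 0.5088 -0.3531  0.0107] [ 0.978 -0.208  0.   ] [ 1.6 -0.8 -0.7] 0.15332288887962353 45.00016844831407 [ 1.13  0.52 -0.71  1.71  0.38  1.05  0.08]
panel [ 0.5084 -0.3423  0.005 ] [0.201 0.123] yaw long -11.9
```

Call:
send_rows:
  xyz:
    - [0, 0, -15]
    - [0, 0, -45]
    - [0, 0, -80]
    - [0, 0, -115]
    - [0, 0, -150]
    - [0, 0, -180]
    - [0, 0, -195]
    - [0, 0, -200]
    - [0, 0, -200]
    - [0, 0, -200]
  dr:
    - [0, 0, 0]
    - [0, 0, 0]
    - [0, 0, 0]
    - [0, 0, 0]
    - [0, 0, -0.08]
    - [0, 0, -0.18]
    - [0, 0, -0.28]
    - [0, 0, -0.4]
    - [0, 0, -0.5]
    - [0, 0, -0.6]

```text
time: 41.73
position: [0.5077, -0.3529, 0.2115]
tool_rot: [-1.741, -2.613, 0.001]
ft_force: [-0.6, 0.0, -4.1]
grip_width: 0.157
grip_force: 45.0
```

```bash
cat >> h.py <<'E'
GX,GY,HP=.639,.020,.0107   # box centre, reported-point height above panel underside
def pan(x,y,z,th):
    "tool-frame shift (mm) and dr to bring panel (underside centre, box-frame y, world x offset, world z) with -y end low by th deg"
    s=get_state(); T=R.from_rotvec(s["tool_rot"]); t=np.radians(th)
    n=np.array([0,-np.sin(t),np.cos(t)]); D=np.c_[[-1,0,0],[0,np.cos(t),np.sin(t)],-n]
    P=np.array([GX+x,GY+y,z])+n*HP
    return (T.inv().apply(P-s["position"])*1e3).round(1),(T.inv()*R.from_matrix(D)).as_rotvec().round(3)
def where():
    s=get_state(); M=R.from_rotvec(s["tool_rot"]).as_matrix(); n=-M[:,2]; C=s["position"]-n*HP
    print("panel est box-frame x,y, z mm",((C-[GX,GY,0])*1e3).round(1),"n",n.round(3),"ydir",M[:,1].round(3),"F",s["ft_force"].round(1),"grip",round(s["grip_width"],3),"t",round(s["time"],2),"q",s["joint_positions"].round(2))
E
python3 - <<'E'
from h import *
where(); print(pan(0,-.03,.20,0))
E
```

```text
panel est box-frame x,y, z mm [-131.3 -372.9  200.8] n [ 0.002 -0.001  1.   ] ydir [ 0.923  0.385 -0.001] F [-0.6  0.  -4.1] grip 0.157 t 41.73 q [ 1.26  0.37 -0.89  1.5   0.29  1.41  0.75]
(array([265.9, 253.1,   0.8]), array([-0.   , -0.002, -1.176]))
```

Call:
send_rows:
  xyz:
    - [25, 24, 0]
    - [52, 49, 0]
    - [79, 75, 0]
    - [106, 101, 0]
    - [133, 127, 0]
    - [160, 152, 0]
    - [187, 178, 0]
    - [214, 204, 0]
    - [241, 229, 0]
    - [266, 253, 0]
  dr:
    - [0, 0, -0.117]
    - [0, 0, -0.235]
    - [0, 0, -0.352]
    - [0, 0, -0.47]
    - [0, 0, -0.588]
    - [0, 0, -0.705]
    - [0, 0, -0.823]
    - [0, 0, -0.94]
    - [0, 0, -1.058]
    - [0, 0, -1.176]

```text
time: 42.57
position: [0.6406, -0.0093, 0.211]
tool_rot: [0.002, -3.139, -0.0]
ft_force: [0.6, -0.1, -2.4]
grip_width: 0.161
grip_force: 45.0
```

Run:
```python
from h import *
where(); print(pan(0,.004,.20,35))
```

```text
panel est box-frame x,y, z mm [  1.5 -29.3 200.3] n [ 0.003 -0.     1.   ] ydir [-0.001  1.     0.   ] F [ 0.6 -0.1 -2.4] grip 0.161 t 42.57 q [ 0.78  0.54 -1.14  1.44  0.49  1.48  1.21]
(array([ 1.5, 27.1,  2.2]), array([-0.611, -0.003,  0.   ]))
```

Call:
send_rows:
  xyz:
    - [0, 3, 0]
    - [0, 6, 0]
    - [0, 9, 0]
    - [0, 12, 1]
    - [0, 15, 1]
    - [0, 18, 1]
    - [1, 22, 2]
    - [1, 27, 2]
    - [1, 27, 2]
    - [1, 27, 2]
  dr:
    - [-0.077, 0, 0]
    - [-0.153, 0, 0]
    - [-0.23, 0, 0]
    - [-0.306, 0, 0]
    - [-0.383, 0, 0]
    - [-0.459, 0, 0]
    - [-0.536, 0, 0]
    - [-0.611, 0, 0]
    - [-0.611, 0, 0]
    - [-0.611, 0, 0]

```text
time: 43.4
position: [0.6398, 0.0139, 0.2075]
tool_rot: [-0.012, -2.995, -0.943]
ft_force: [-0.1, 0.6, -2.4]
grip_width: 0.157
grip_force: 45.0
```

Run:
```python
from h import *
where()
s=get_state(); M=R.from_rotvec(s["tool_rot"]).as_matrix(); n=-M[:,2]; C=s["position"]-n*HP
im=get_image("scene")
x0,y0=270,110; c=cv2.resize(im[y0:y0+150,x0:x0+190],None,fx=4,fy=4,interpolation=cv2.INTER_CUBIC)
for k,col in((C,(255,0,255)),(C+[0,0,0]+(n*.0345-np.array([0,0,.0345]))*-1,(0,255,255))):
    q=[k+M@np.array([a*.071,b*.1,-.005]) for a,b in((1,1),(1,-1),(-1,-1),(-1,1))]
    uv=((w2p("scene",q)-[x0,y0])*4).astype(int); cv2.polylines(c,[uv.reshape(-1,1,2)],True,col,1)
cv2.imwrite("pics/c10.png",c[:,:,::-1])
```

```text
panel est box-frame x,y, z mm [  0.8   0.  198.7] n [-0.001 -0.573  0.819] ydir [0.007 0.819 0.573] F [-0.1  0.6 -2.4] grip 0.157 t 43.4 q [ 1.09  0.77 -1.29  1.44  0.13  1.38  1.47]
```

View pics/c10.png

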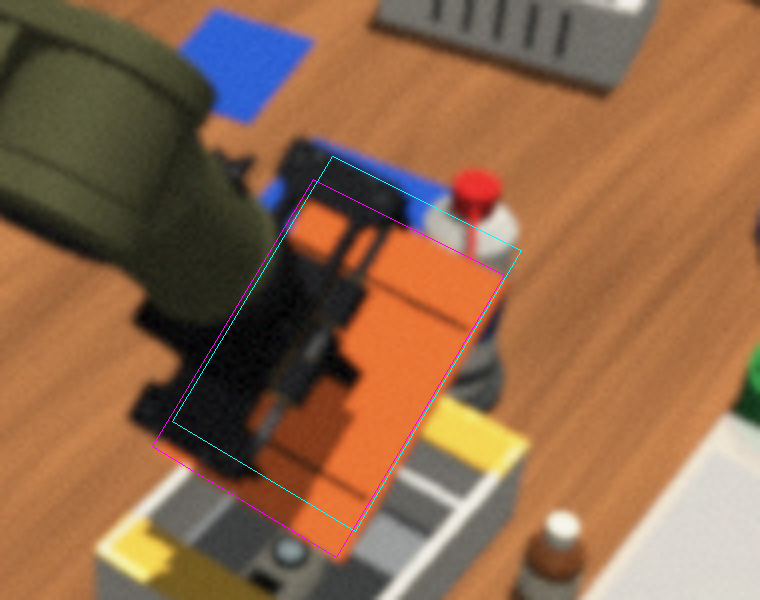

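The predicted panel outline (magenta) lies on the seen panel, so the tilt model holds. Lowering the low (-y) end through the opening.

Run:
```python
from h import *
where(); print(pan(0,.001,.135,35),pan(0,.001,.109,35))
```

```text
panel est box-frame x,y, z mm [  1.    1.9 200. ] n [-0.001 -0.573  0.82 ] ydir [0.004 0.82  0.573] F [ 0.3  1.6 -2.3] grip 0.16 t 43.45 q [ 1.09  0.77 -1.29  1.44  0.13  1.38  1.47]
(array([  0.8, -38. ,  52.7]), array([-0.001,  0.001, -0.004])) (array([  0.8, -52.9,  74. ]), array([-0.001,  0.001, -0.004]))
```

Call:
send_rows:
  xyz:
    - [0, -7, 10]
    - [0, -14, 20]
    - [0, -21, 29]
    - [0, -27, 37]
    - [1, -32, 44]
    - [1, -35, 49]
    - [1, -37, 52]
    - [1, -38, 53]
    - [1, -38, 53]
    - [1, -38, 53]
  dr:
    - [0, 0, 0]
    - [0, 0, -0.004]
    - [0, 0, -0.004]
    - [0, 0, -0.004]
    - [0, 0, -0.004]
    - [0, 0, -0.004]
    - [0, 0, -0.004]
    - [0, 0, -0.004]
    - [0, 0, -0.004]
    - [0, 0, -0.004]

```text
time: 44.28
position: [0.6397, 0.0155, 0.144]
tool_rot: [0.001, 2.993, 0.946]
ft_force: [0.4, 1.0, -1.7]
grip_width: 0.158
grip_force: 45.0
```

Run:
```python
from h import *
where(); print(pan(0,.001,.109,35),pan(0,-.018,.107,35))
```

```text
panel est box-frame x,y, z mm [  0.7   1.6 135.2] n [-0.003 -0.575  0.818] ydir [0.    0.818 0.575] F [ 0.4  1.  -1.7] grip 0.158 t 44.28 q [ 1.08  0.82 -1.25  1.51  0.17  1.28  1.5 ]
(array([  0.7, -15.6,  21.1]), array([ 0.001,  0.003, -0.   ])) (array([  0.7, -32.3,  11.8]), array([ 0.001,  0.003, -0.   ]))
```

Call:
send_rows:
  xyz:
    - [1, -3, 4]
    - [1, -6, 8]
    - [1, -9, 12]
    - [1, -12, 16]
    - [1, -14, 19]
    - [1, -15.6, 21]
    - [1, -19, 19]
    - [1, -24, 16.5]
    - [1, -29, 13.5]
    - [1, -32, 12]
  dr:
    - [0, 0, 0]
    - [0, 0, 0]
    - [0, 0, 0]
    - [0, 0, 0]
    - [0, 0, 0]
    - [0, 0, 0]
    - [0, 0, 0]
    - [0, 0, 0]
    - [0, 0, 0]
    - [0, 0, 0]

```text
time: 45.12
position: [0.6389, -0.0056, 0.1152]
tool_rot: [0.004, 2.993, 0.945]
ft_force: [0.6, 0.1, -3.1]
grip_width: 0.155
grip_force: 45.0
```

Run:
```python
from h import *
where(); print(pan(0,-.0134,.0923,25),pan(0,-.0154,.0759,15))
```

```text
panel est box-frame x,y, z mm [-1.000e-01 -1.950e+01  1.065e+02] n [-0.003 -0.574  0.819] ydir [0.001 0.819 0.574] F [ 0.6  0.1 -3.1] grip 0.155 t 45.12 q [ 1.1   0.86 -1.22  1.52  0.19  1.26  1.53]
(array([-0.1, -1.3, 15.2]), array([ 0.175,  0.003, -0.002])) (array([ -0. , -10.5,  28. ]), array([ 0.35 ,  0.003, -0.002]))
```

Call:
send_rows:
  xyz:
    - [0, 0, 3]
    - [0, 0, 6]
    - [0, -0.5, 9]
    - [0, -1, 12]
    - [0, -1.3, 15]
    - [0, -3, 18]
    - [0, -5, 20.5]
    - [0, -7, 23]
    - [0, -9, 25.5]
    - [0, -10.5, 28]
  dr:
    - [0.035, 0, 0]
    - [0.07, 0, 0]
    - [0.105, 0, 0]
    - [0.14, 0, 0]
    - [0.175, 0.002, -0.002]
    - [0.21, 0.002, -0.002]
    - [0.245, 0.002, -0.002]
    - [0.28, 0.002, -0.002]
    - [0.315, 0.002, -0.002]
    - [0.35, 0.002, -0.002]

```text
time: 45.95
position: [0.6384, 0.0035, 0.086]
tool_rot: [-0.002, 3.115, 0.405]
ft_force: [-0.5, 0.0, -3.3]
grip_width: 0.156
grip_force: 45.0
```

Run:
```python
from h import *
where(); print(pan(0,-.0165,.062,7),pan(0,-.0165,.050,0))
```

```text
panel est box-frame x,y, z mm [ -0.6 -13.8  75.7] n [-0.    -0.256  0.967] ydir [-0.001  0.967  0.256] F [-0.5  0.  -3.3] grip 0.156 t 45.95 q [ 0.9   0.68 -1.12  1.59  0.37  1.21  1.34]
(array([-0.6, -4.7, 12.6]), array([0.136, 0.   , 0.001])) (array([-0.6, -6.5, 24.5]), array([0.259, 0.   , 0.001]))
```

Call:
send_rows:
  xyz:
    - [0, -1.5, 3]
    - [0, -3, 6]
    - [0, -4, 9]
    - [0, -4.7, 12.6]
    - [0, -5, 15]
    - [0, -5.5, 17.5]
    - [0, -6, 20]
    - [0, -6.5, 22]
    - [0, -6.5, 23.5]
    - [0, -6.5, 24]
  dr:
    - [0.034, 0, 0]
    - [0.068, 0, 0]
    - [0.102, 0, 0]
    - [0.136, 0, 0]
    - [0.16, 0, 0]
    - [0.185, 0, 0]
    - [0.21, 0, 0]
    - [0.235, 0, 0]
    - [0.25, 0, 0]
    - [0.259, 0, 0.001]

```text
time: 46.78
position: [0.6382, 0.0044, 0.0612]
tool_rot: [-0.002, 3.141, 0.003]
ft_force: [-0.1, 0.6, -2.6]
grip_width: 0.158
grip_force: 45.0
```

Run:
```python
from h import *
where(); print(pan(0,0,.048,0))
```

```text
panel est box-frame x,y, z mm [ -0.8 -15.6  50.5] n [-0.    -0.002  1.   ] ydir [-0.001  1.     0.002] F [-0.1  0.6 -2.6] grip 0.158 t 46.78 q [ 0.7   0.62 -1.01  1.62  0.55  1.22  1.15]
(array([-0.8, 15.6,  2.5]), array([0.002, 0.   , 0.001]))
```

Call:
send_rows:
  xyz:
    - [-0.5, 2, 0]
    - [-0.8, 5, 0.5]
    - [-0.8, 8, 1]
    - [-0.8, 11, 1.5]
    - [-0.8, 13, 2]
    - [-0.8, 15, 2.5]
    - [-0.8, 15.6, 3]
    - [-0.8, 15.6, 4]
    - [-0.8, 15.6, 5]
    - [-0.8, 15.6, 5.5]
  dr:
    - [0.002, 0, 0]
    - [0.002, 0, 0]
    - [0.002, 0, 0]
    - [0.002, 0, 0]
    - [0.002, 0, 0]
    - [0.002, 0, 0]
    - [0.002, 0, 0]
    - [0.002, 0, 0]
    - [0.002, 0, 0]
    - [0.002, 0, 0]

```text
time: 47.62
position: [0.6392, 0.0189, 0.0558]
tool_rot: [0.0, 3.141, 0.001]
ft_force: [0.7, -0.3, -2.7]
grip_width: 0.155
grip_force: 45.0
```

Run:
```python
from h import *
where(); print(pan(0,0,.0443,0))
im=get_image("top"); c=cv2.resize(im[135:215,275:385],None,fx=6,fy=6,interpolation=cv2.INTER_CUBIC); cv2.imwrite("pics/c11.png",c[:,:,::-1])
```

```text
panel est box-frame x,y, z mm [ 0.2 -1.1 45.1] n [-0.    -0.001  1.   ] ydir [0.    1.    0.001] F [ 0.7 -0.3 -2.7] grip 0.155 t 47.62 q [ 0.67  0.63 -1.01  1.62  0.56  1.21  1.12]
(array([0.2, 1.1, 0.8]), array([ 0.001,  0.   , -0.   ]))
```

Lowering until the ledges bear the weight, then releasing and lifting clear.

Call:
send_rows:
  xyz:
    - [0, 0.5, 0.2]
    - [0, 1, 0.4]
    - [0, 1, 0.6]
    - [0, 1, 0.8]
    - [0, 1, 1]
    - [0, 1, 1.2]
    - [0, 1, 1.4]
    - [0, 1, 1.6]
    - [0, 1, 1.6]
    - [0, 1, 1.6]
  dr:
    - [0, 0, 0]
    - [0, 0, 0]
    - [0, 0, 0]
    - [0, 0, 0]
    - [0, 0, 0]
    - [0, 0, 0]
    - [0, 0, 0]
    - [0, 0, 0]
    - [0, 0, 0]
    - [0, 0, 0]

```text
time: 48.5
position: [0.6393, 0.0202, 0.0547]
tool_rot: [-0.0, 3.141, 0.001]
ft_force: [-0.7, -0.4, 0.4]
grip_width: 0.157
grip_force: 45.0
```

Run:
```python
from h import *
where()
```

```text
panel est box-frame x,y, z mm [ 0.3  0.2 44. ] n [-0.001 -0.001  1.   ] ydir [-0.     1.     0.001] F [-0.7 -0.4  0.4] grip 0.157 t 48.5 q [ 0.67  0.63 -1.01  1.62  0.56  1.21  1.11]
```

Call:
send_rows:
  xyz:
    - [0, 0, 0]
    - [0, 0, 0]
    - [0, 0, 0]
    - [0, 0, 0]
    - [0, 0, 0]
    - [0, 0, 0]
    - [0, 0, -10]
    - [0, 0, -35]
    - [0, 0, -70]
    - [0, 0, -105]
  dr:
    - [0, 0, 0]
    - [0, 0, 0]
    - [0, 0, 0]
    - [0, 0, 0]
    - [0, 0, 0]
    - [0, 0, 0]
    - [0, 0, 0]
    - [0, 0, 0]
    - [0, 0, 0]
    - [0, 0, 0]
  jaw: 45

```text
time: 49.33
position: [0.6385, 0.0201, 0.1606]
tool_rot: [0.001, -3.141, -0.002]
ft_force: [0.8, 0.2, -0.6]
grip_width: 0.512
grip_force: 0.0
```

Call:
send_rows:
  xyz:
    - [0, 0, -30]
    - [15, -25, -50]
    - [30, -55, -50]
    - [45, -85, -50]
    - [60, -115, -50]
    - [75, -145, -50]
    - [90, -175, -50]
    - [105, -205, -50]
    - [120, -230, -50]
    - [120, -230, -50]
  dr:
    - [0, 0, 0]
    - [0, 0, 0]
    - [0, 0, 0]
    - [0, 0, 0]
    - [0, 0, 0]
    - [0, 0, 0]
    - [0, 0, 0]
    - [0, 0, 0]
    - [0, 0, 0]
    - [0, 0, 0]

```text
time: 50.17
position: [0.5158, -0.218, 0.2092]
tool_rot: [-0.016, -3.14, 0.005]
ft_force: [-0.4, -1.2, -0.3]
grip_width: 0.517
grip_force: 0.0
```

Run:
```python
from h import *
st(); crop("top",215,125,170,130,4,"c12")
```

```text
50.17 [ 0.5158 -0.218   0.2092] [ 0.01   1.    -0.003] [-0.4 -1.2 -0.3] 0.5165013811395386 0.0 [ 1.33  0.31 -1.16  1.64  0.29  1.38  1.69]
```

View pics/c12.png

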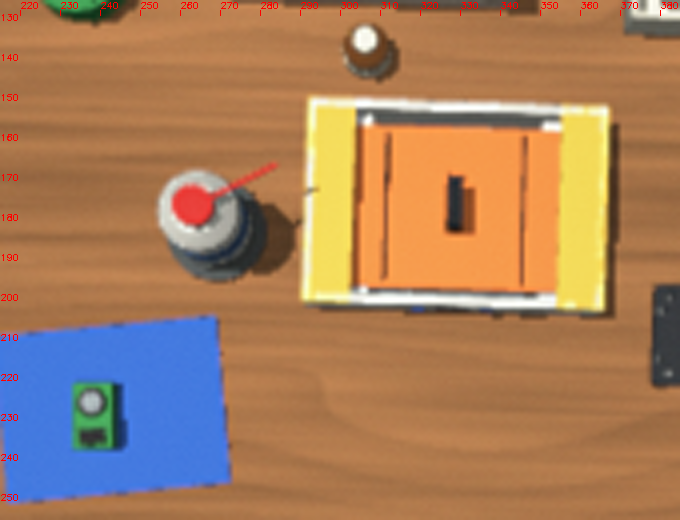

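The panel lies flat with both ends under the yellow lips, its handle at the box centre (crop px (457,205)). The cap is up, the green camera is lens up on the mat, and the bottle is untouched. Handing in.

Run:
```python
from bench import *
print(close_job())
```

```text
the job is handed in; nothing more can be done
None
```

The job is handed in: the green camera is lens up on the mat, the duster was puffed with the box empty, both white cameras are lens up in the well, and the panel is seated centred under both lips; no verdict was returned.

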